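Post the spent felt pens from a tray through the slot of the collection box

TASK

Lift the small tray of spent felt pens by its wooden handle plate, turn it so that the pens lie along the slot in the lid of the collection box, and only then tip all three pens over the tray's ramped open side through the slot into the box, without the fingers touching the pens. Then stand the empty tray upright on the table again and let go; leave the other things on the table where they are.

Things in the scene. Friction and masses are not known exactly. Their poses are not given: they have to be found in the camera images.
- tray_handle (a point): Centre of the grip of the loose tray: a light-wood plate upright at the middle of the tray's back, 10 mm thick (x), 50 mm wide (y). This point is 65 mm above the tray's underside, 17 mm below the plate's top, 35 mm above the 30 mm back wall. Axes are the tray's: y along its length and the pens, z up, -x from handle to open side. 200 g, give or take a quarter.
- tray_lip (a point): Middle of the lip over which pens leave the grey tray: 71 mm to -x of tray_handle and 56 mm below it. Tray: 142 mm long (y), 76 mm deep (x), ends 28 mm high. The floor's last 20 mm before the lip ramp up at 14 degrees: level, the pens stay in; tipped lip-down past 30 to 40 degrees they roll out sideways over the lip; at 50 degrees all are out.
- slot (a point): Centre of the slot in the collection box's lid, on the lid's top face, 80 mm above the table. Slot 160 mm long (this point's y), 36 mm wide (x), z up. A board 6 mm thick stands 30 mm up from the lid along the slot's whole -x edge and stops pens that roll in from the +x side, where the lid is flat for 32 mm.
- pen_box: The collection box, fixed to the table: 190 mm (y) by 100 mm (x), 80 mm high, clear plastic sides, plywood floor and 5 mm plywood lid; empty at the start. Origin at the centre of its underside, straight below the slot's centre; same axes as slot.
- pen1: One of three equal felt pens, white with black cap, cylindrical, 12 mm in diameter, 120 mm long, 14 g; origin at its centre, y along its length. Starts lying along the tray inside it, 10 mm above the tray's underside.
- pen2: One of three equal felt pens, white with black cap, cylindrical, 12 mm in diameter, 120 mm long, 14 g; origin at its centre, y along its length. Starts lying along the tray inside it, 10 mm above the tray's underside.
- pen3: One of three equal felt pens, white with black cap, cylindrical, 12 mm in diameter, 120 mm long, 14 g; origin at its centre, y along its length. Starts lying along the tray inside it, 10 mm above the tray's underside.
- glue_bottle: Bystander: loose white plastic bottle, 60 mm in diameter, 150 mm high; origin at the centre of its underside.
- jar: Bystander: loose small glass jar with steel cap, 60 mm in diameter, 60 mm high; origin at the centre of its underside.
- basket: Bystander: loose blue plastic basket, 90 by 130 mm, 50 mm high; origin at the centre of its underside.
- brush: Bystander: loose paint brush lying flat, under 30 mm high; origin on its underside.
Not all that is in view belongs to the job. What is shaped like the pen1 but pink is not meant. What is shaped like the part that bears tray_handle but pink is not meant.

How it is judged:
By the outcome, as a careful person would: the job done as asked, in the order asked, and still so for the second after the job is handed in, with the robot touching nothing.
It also fails if it takes over 67 s, if anything falls off the work surface, if the arm or the gripper's body presses on something with over 40 N, if the wrist force passes 120 N, or if a joint passes its speed limit or range.

ROBOT

A 7-joint arm with a two-finger parallel gripper is mounted at the origin on the work surface. World frame = base frame: x ahead of the robot, y to its left, z up, the work surface at z = 0. Lengths are in m, angles in rad, forces in N, time in s.
With the tool pointing down it reaches from about 0.425 to 0.925 m from the base axis. Payload 6.8 kg.
Tool frame: the origin (TCP) lies at the very end of the fingers, on their centre line; the grasp point (between the pads) lies 19 mm behind it; z points along the fingers, x is the direction in which the jaws open and shut, and the axes are right-handed (so a half turn about z gives the same grasp; the last joint's range is limited). The gripper opens to 85 mm and grips with 20 to 120 N. Pads are 22 mm wide; open, the fingers measure 114 mm over their backs; the gripper's body (76 mm by 85 mm) begins 54 mm behind the grasp point. The pads swing forward as they close: fully open they stand 13 mm farther back than shut.
Start: joints at [-1.284, 0.477, 0.022, 1.555, -0.011, 1.109, -0.083], TCP at [0.26, 0.623, 0.203] pointing down, gripper open.
Joint ranges: [-2.96, 2.96], [-0.34, 2.1], [-1.41, 1.46], [0.24, 2.44], [-1.37, 4.51], [0.17, 1.92], [-2.96, 2.96]. Speed limits (rad/s): [2.39, 2.39, 3.14, 3.14, 3.14, 3.14, 3.14].

INTERFACE

Orientations are given as a unit quaternion [w, x, y, z].
In Python, from station import get_obs, read_camera, calibration, hand_in, recognise, outline_of, place_of gives the robot as it stands.
- The arm moves only by the tool move_arm, never from a script. Its argument "steps" is a list of rows, each an object with "fingers": the finger opening in mm, from 0 to 85.4; "translation": the shift along the world's x, y, z in mm, a list of three; "turn": the turn about the world's z in rad. In form: [{"fingers": fingers, "translation": [dx, dy, dz], "turn": turn}, ...]. A call has 1 to 10 rows; each row shifts and turns the commanded pose from where the row before left it; what a row does not reach is not made up. A row lasts 1/8 s, in which the tool goes at most 62.5 mm and 10.7 degrees, less where a joint would pass 70% of its speed; a pose out of reach is approached as far as the arm can. A call with a gripper value outside its range is refused whole. The fingers move at their own pace and stop on an object; "newtons" is the grip in N (left out, the last holds). Time passes only in rows, so rows that do not move let the fingers close. It gives the time, the measured TCP pose, the force and the opening at its end, in the units of the state.
- get_obs(): the state, without advancing time (a new reading comes with each control period).
- read_camera(name): name is "side" or "top" or "wrist"; returns the picture (400x640x3 uint8, blue, green, red); there is no depth.
- calibration(name): a dict with "camera_matrix" (3x3 intrinsics, pixels), "rvec" (rotation vector, rad) and "tvec" (3), from world to camera coordinates, as OpenCV has them. Camera axes: x right, y down, z forward; pixel columns grow to the right and rows downward; lengths in m; the calibration is good to about 2 mm. A picture is of the moment at which its call begins: read the wrist's pose just before it. calibration takes no time and is no camera call; for the wrist camera it gives the pose at the moment of the call.
- hand_in(): hands the job in, once; it reports no verdict.
Trained networks look in the newest picture that a camera, given by its name, has taken for a name from the list of things; names that differ only in an ending like _2 or _b are one class to them, and where a whole thing is asked for, a point or a joint stands for the part that bears it (a point fixed in the world has none). Each returns a list of dicts, best first, with "conf" (0 to 1); they miss things now and then, are a little off and sometimes report something else, mostly with a low value. They report only what shows in the picture. A call takes as long as a camera call. They do not tell look-alikes from the thing itself.
- recognise(camera, name): "xy" ([column, row] in pixels, amid what is visible of it).
- outline_of(camera, name): "mask" (400x640 bool, what is visible of it) and "xy" ([column, row] in pixels, amid what is visible of it).
- place_of(camera, name): "xy" ([column, row] in pixels: a listed point, or the origin of a listed thing).
The state is a dict: "t": time; "q": joint angles; "joint_vel": joint speeds; "joint_torque": joint torques, N m; "eef_pos": TCP position; "tool_rot": TCP orientation; "contact_force": force on the tool from outside, world axes, zero at the start; "torque": the same for the moment, N m; "gripper_width": opening from 0.0 (shut) to 1.0 (fully open).
Only numpy, scipy, OpenCV 4.12 (cv2) and the standard library are available. Lean on these libraries where they do the work, as an engineer would, in place of code of your own. Each camera call takes 0.05 s, during which the arm holds its last target.

## Working session

There is one attempt and no reset: what is moved stays moved. The work goes in short steps, Python scripts to look and compute and a tool call to move; the robot and the scene stay as the last step left them, time stands still between calls to the robot, and variables do not carry over. Pictures are saved under pics/ and viewed, and the job is handed in when it is done.

Besides the shell and the picture viewer there is one more tool, called after ">>>" in YAML: its name, and indented under it one key for each argument. move_arm: Moves the arm, as the interface text tells. Its arguments: {"type":"object","properties":{"steps":{"type":"array"},"newtons":{"type":"number"}},"required":["steps"]}

```bash
mkdir -p pics; ls
cat > h.py <<'E'
import cv2,numpy as np
from station import *
def ray(cam,xy,cal=None):
    c=cal or calibration(cam);K=np.array(c["camera_matrix"]);R=cv2.Rodrigues(np.array(c["rvec"],float))[0];t=np.array(c["tvec"],float).ravel()
    p=cv2.undistortPoints(np.array([[xy]],float),K,None)[0,0]
    return -R.T@t, R.T@np.array([p[0],p[1],1])
def atz(cam,xy,z,cal=None):
    o,d=ray(cam,xy,cal);return o+d*(z-o[2])/d[2]
def proj(cam,P,cal=None):
    c=cal or calibration(cam)
    return cv2.projectPoints(np.array(P,float).reshape(-1,3),np.array(c["rvec"],float),np.array(c["tvec"],float),np.array(c["camera_matrix"],float),None)[0].reshape(-1,2)
def tri(a,xa,b,xb):
    oa,da=ray(a,xa);ob,db=ray(b,xb)
    A=np.stack([da,-db],1);s=np.linalg.lstsq(A,ob-oa,rcond=None)[0]
    p,q=oa+s[0]*da,ob+s[1]*db
    return (p+q)/2,np.linalg.norm(p-q)
E
python3 - <<'E'
from h import *
for n in("top","side","wrist"): cv2.imwrite(f"pics/a_{n}.png",read_camera(n))
hs={"tray_handle":.065,"tray_lip":.009,"slot":.08,"pen_box":0,"pen1":.01,"glue_bottle":0,"jar":0,"basket":0,"brush":0}
for n,z in hs.items():
  for c in("top","side"):
    for r in place_of(c,n): print(n,c,round(r["conf"],2),np.round(r["xy"],1),np.round(atz(c,r["xy"],z),3)[:2])
o=get_obs();print(o["t"],o["eef_pos"],o["tool_rot"])
E
```

```text
pics
tray_handle top 0.86 [382.  144.5] [ 0.71  -0.079]
tray_handle side 0.92 [371.4 138.7] [ 0.482 -0.24 ]
tray_handle side 0.71 [294.5 153.1] [ 0.71  -0.096]
tray_lip top 0.97 [438.8 201.2] [ 0.565 -0.232]
tray_lip top 0.96 [408.7 159.8] [ 0.678 -0.157]
tray_lip side 0.84 [349.2 148.3] [ 0.557 -0.236]
tray_lip side 0.77 [308.7 155.7] [ 0.683 -0.158]
slot top 0.82 [265.2 235.7] [0.484 0.223]
slot side 0.97 [332.9 242. ] [0.489 0.232]
pen_box top 0.81 [271.1 234. ] [0.487 0.219]
pen_box top 0.36 [264.2 231.4] [0.495 0.238]
pen_box side 0.82 [332.6 256.2] [0.492 0.221]
pen_box side 0.66 [364.5 150.4] [ 0.504 -0.25 ]
pen1 top 0.79 [459.1 268. ] [ 0.387 -0.277]
pen1 top 0.74 [440.1 225.6] [ 0.5   -0.232]
pen1 top 0.62 [444.  215.7] [ 0.526 -0.244]
pen1 top 0.51 [441.2 212.1] [ 0.535 -0.237]
pen1 side 0.53 [360.8 146.2] [ 0.519 -0.258]
pen1 side 0.52 [399.5 153.8] [ 0.381 -0.254]
pen1 side 0.46 [363.7 149.8] [ 0.505 -0.241]
pen1 side 0.39 [354.3 148.6] [ 0.539 -0.238]
glue_bottle top 0.62 [170.8 202.3] [0.58  0.493]
glue_bottle side 0.57 [273.8 345.5] [0.557 0.502]
jar top 0.9 [330. 143.] [0.732 0.054]
jar side 0.69 [276.5 197. ] [0.723 0.051]
jar side 0.47 [371.7 138.1] [ 0.493 -0.327]
basket top 0.6 [480.8 133.4] [ 0.748 -0.357]
basket side 0.68 [306.1 123.5] [ 0.754 -0.346]
brush top 0.74 [345.7 243.8] [0.457 0.019]
brush side 0.84 [363.6 209.6] [0.446 0.027]
1.05 [0.25965296 0.62306832 0.20300146] [3.24174668e-06 8.32068554e-01 5.54672806e-01 3.52593911e-06]
```

View pics/a_top.png

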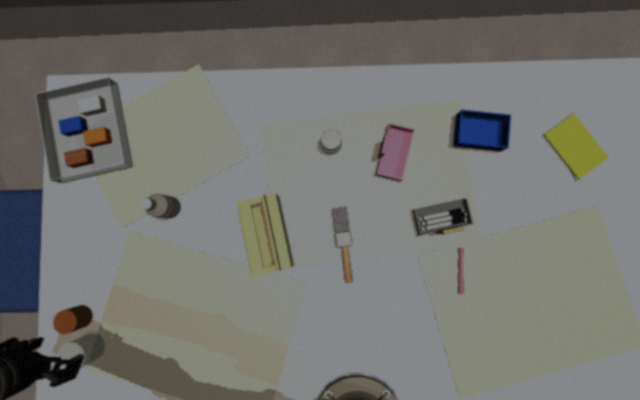

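View pics/a_side.png

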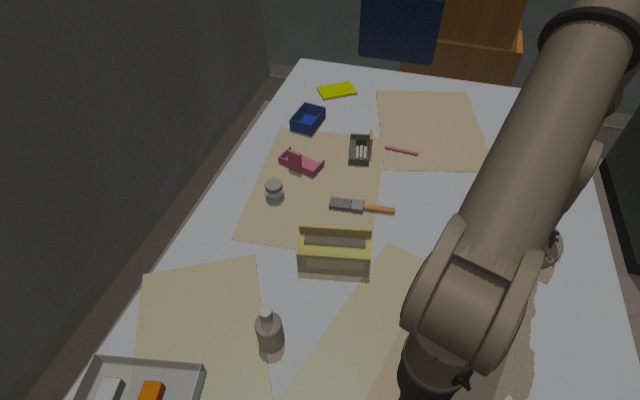

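Run:
```python
import cv2
a=cv2.imread("pics/a_top.png")[90:310,330:530];cv2.imwrite("pics/a2.png",cv2.resize(a,None,fx=2.7,fy=2.7,interpolation=2))
a=cv2.imread("pics/a_side.png")[110:280,240:440];cv2.imwrite("pics/a3.png",cv2.resize(a,None,fx=3.5,fy=3.5,interpolation=2))
```

```text
(no output)
```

View pics/a2.png

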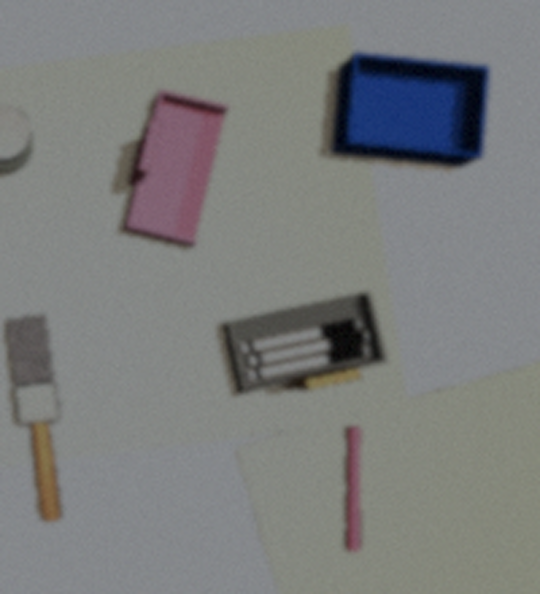

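View pics/a3.png

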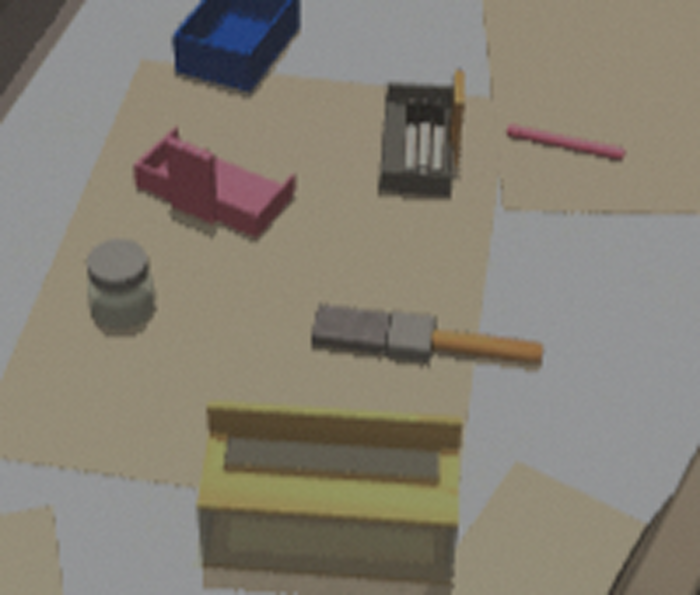

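>>> move_arm:
  steps:
    - {"fingers": 85, "translation": [25, -47, 12], "turn": 0.03}
    - {"fingers": 85, "translation": [25, -47, 12], "turn": 0.03}
    - {"fingers": 85, "translation": [25, -47, 12], "turn": 0.03}
    - {"fingers": 85, "translation": [25, -47, 12], "turn": 0.03}
    - {"fingers": 85, "translation": [25, -47, 12], "turn": 0.03}
    - {"fingers": 85, "translation": [25, -47, 0], "turn": 0.03}
    - {"fingers": 85, "translation": [25, -47, 0], "turn": 0.03}
    - {"fingers": 85, "translation": [25, -47, 0], "turn": 0.03}
    - {"fingers": 85, "translation": [0, -55, 0], "turn": 0.03}
    - {"fingers": 85, "translation": [0, -55, 0], "turn": 0.03}

```text
t: 2.3
eef_pos: [0.4598, 0.1352, 0.2632]
tool_rot: [0.0, 0.74, 0.673, 0.0]
contact_force: [-0.7, -0.2, -0.1]
gripper_width: 0.994
```

>>> move_arm:
  steps:
    - {"fingers": 85, "translation": [0, -55, 0], "turn": 0.04}
    - {"fingers": 85, "translation": [0, -55, 0], "turn": 0.04}
    - {"fingers": 85, "translation": [0, -55, 0], "turn": 0.04}
    - {"fingers": 85, "translation": [0, -55, 0], "turn": 0.04}
    - {"fingers": 85, "translation": [0, -55, 0], "turn": 0.04}
    - {"fingers": 85, "translation": [0, -55, 0], "turn": 0.04}
    - {"fingers": 85, "translation": [0, -25, 0], "turn": 0.0}
    - {"fingers": 85, "translation": [0, 0, 0], "turn": 0.0}

```text
t: 3.3
eef_pos: [0.4591, -0.2201, 0.2632]
tool_rot: [0.0, 0.656, 0.755, -0.0]
contact_force: [0.1, 0.5, -0.4]
gripper_width: 0.994
```

Run:
```python
from h import *
o=get_obs();print(o["t"],o["eef_pos"],o["tool_rot"],o["q"])
cal=calibration("wrist");im=read_camera("wrist");cv2.imwrite("pics/b_w.png",im);cv2.imwrite("pics/b_t.png",read_camera("top"))
for n,z in (("tray_handle",.065),("tray_lip",.009),("pen1",.01)):
    for r in place_of("wrist",n): print(n,round(r["conf"],2),np.round(r["xy"],1),np.round(atz("wrist",r["xy"],z,cal),4)[:2])
```

```text
3.3 [ 0.45908956 -0.22009512  0.263189  ] [ 3.25535083e-04  6.55621078e-01  7.55089959e-01 -2.24812931e-04] [-0.17265106  0.14697685  0.56159066  1.90102958 -0.08617504  1.11690231
  2.13347199]
tray_handle 0.69 [377.5 334.1] [ 0.7089 -0.091 ]
tray_handle 0.63 [298.8 190.9] [ 0.4912 -0.2423]
tray_lip 0.8 [302.7 222.4] [ 0.5594 -0.2319]
tray_lip 0.75 [336.5 297.9] [ 0.6923 -0.1563]
tray_lip 0.41 [300.2 193.2] [ 0.5119 -0.2416]
pen1 0.82 [297.  194.8] [ 0.5148 -0.2461]
pen1 0.72 [280.8  97.8] [ 0.379  -0.2843]
pen1 0.66 [299.7 203.6] [ 0.5284 -0.2403]
```

View pics/b_w.png

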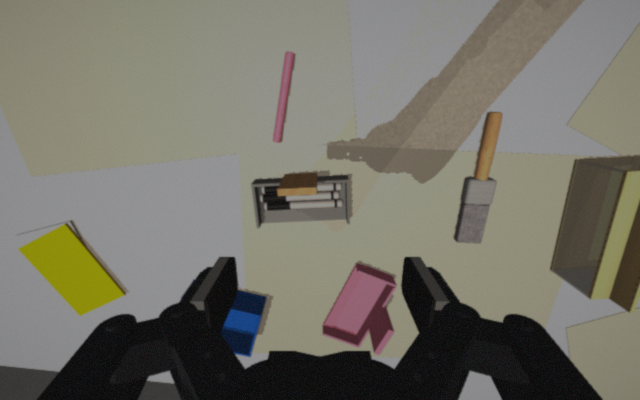

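```bash
cat > ov.py <<'E'
from h import *
# tray model pts (tray frame, handle origin)
def tray_pts():
    y=.071
    return np.array([[-.071,-y,-.065],[-.071,y,-.065],[.005,y,-.065],[.005,-y,-.065],[-.071,-y,-.037],[-.071,y,-.037],[.005,y,-.035],[.005,-y,-.035],
     [-.005,-.025,.017],[-.005,.025,.017],[.005,.025,.017],[.005,-.025,.017]])
E_=[(0,1),(1,2),(2,3),(3,0),(0,4),(1,5),(4,7),(5,6),(6,7),(8,9),(9,10),(10,11),(11,8)]
def draw(im,cam,hx,hy,a,cal,f=1,off=(0,0),tilt=0,hz=.065):
    ct,st=np.cos(tilt),np.sin(tilt)
    P=tray_pts();Q=P.copy()
    # lip-down tilt: (x,z)-> lip goes down and to +x
    Q[:,0]=ct*P[:,0]-st*P[:,2];Q[:,2]=st*P[:,0]+ct*P[:,2]
    c,s=np.cos(a),np.sin(a)
    W=np.stack([hx+c*Q[:,0]-s*Q[:,1],hy+s*Q[:,0]+c*Q[:,1],hz+Q[:,2]],1)
    p=(proj(cam,W,cal)-off)*f
    for i,j in E_: cv2.line(im,tuple(int(v) for v in p[i]),tuple(int(v) for v in p[j]),(0,0,255),1)
    return im
E
python3 - <<'E'
from ov import *
cal=calibration("wrist");im=cv2.imread("pics/b_w.png")
o,f=(230,150),5
A=cv2.resize(im[150:240,230:370],None,fx=f,fy=f,interpolation=2)
a=np.pi+np.arctan2(-.2319+.2423,.5594-.4912)
print(np.degrees(a))
draw(A,"wrist",.489,-.242,a,cal,f,o)
cv2.imwrite("pics/b_o.png",A)
E
```

```text
188.6703909430336
```

View pics/b_o.png

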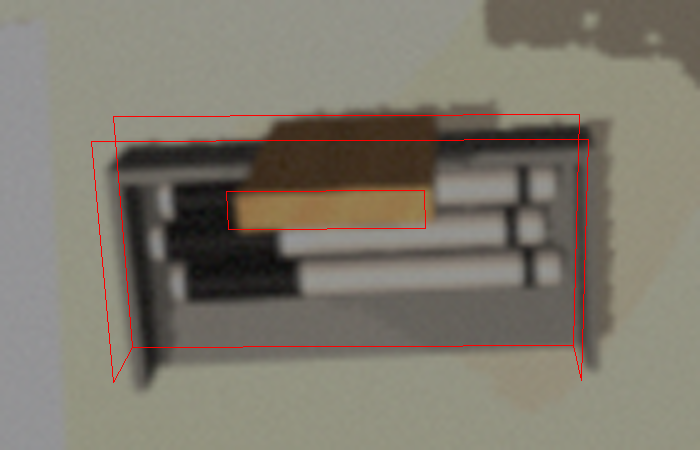

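Run:
```python
from ov import *
from scipy.optimize import least_squares
cal=calibration("wrist");im=cv2.imread("pics/b_w.png")
o,f=np.array((230,150)),5
obs={10:(240,193),11:(437,186),9:(242,230),8:(433,222),7:(588,128),6:(114,163),4:(596,368),5:(144,388)}
P=tray_pts()
def W(v):
    c,s=np.cos(v[2]),np.sin(v[2]);return np.stack([v[0]+c*P[:,0]-s*P[:,1],v[1]+s*P[:,0]+c*P[:,1],.065+v[3]+P[:,2]],1)
def r(v):
    p=proj("wrist",W(v),cal);return np.concatenate([p[k]-(np.array(q)/f+o) for k,q in obs.items()])
for fix in(0,1):
    s=least_squares(lambda v:r(np.r_[v[:3],v[3]*fix]),[.489,-.242,3.29,0],loss="soft_l1");print(s.x[:4],np.degrees(s.x[2]),np.round(s.fun,1))
    if not fix:x=s.x
A=cv2.resize(im[150:240,230:370],None,fx=f,fy=f,interpolation=2)
draw(A,"wrist",x[0],x[1],x[2],cal,f,o);cv2.imwrite("pics/b_o2.png",A)
im=cv2.imread("pics/b_t.png");A=cv2.resize(im[180:250,390:500],None,fx=6,fy=6,interpolation=2)
draw(A,"top",x[0],x[1],x[2],None,6,np.array((390,180)));cv2.imwrite("pics/b_o3.png",A)
```

```text
[ 0.48821269 -0.23901197  3.34248875  0.        ] 191.51049865919344 [-0.5  0.4 -0.2 -0.3 -0.1  0.5  1.   0.1  2.1 -0.4 -2.3 -2.2  1.4  0.2
 -1.6  0.8]
[ 0.49278503 -0.23943485  3.34726597 -0.01382816] 191.7842130311513 [ 0.3  0.8 -1.   0.   0.7  0.6  0.3  0.1  0.3  0.1 -0.7 -1.5 -0.1 -0.9
 -0.1 -0. ]
```

View pics/b_o2.png

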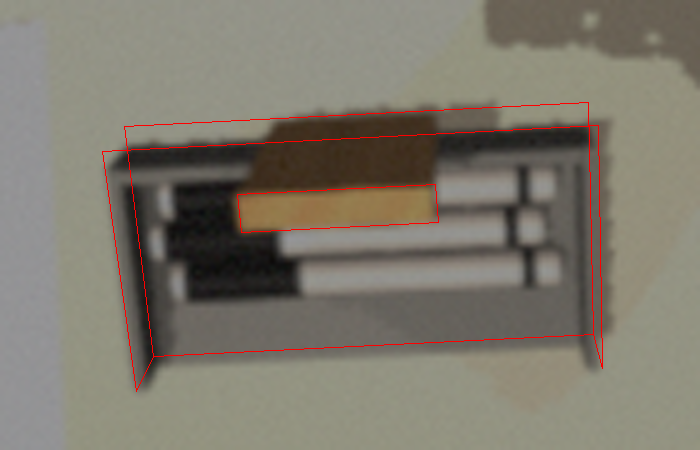

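View pics/b_o3.png

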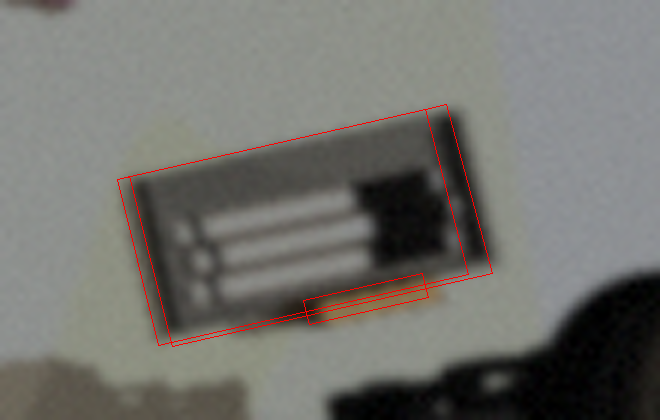

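>>> move_arm:
  steps:
    - {"fingers": 85, "translation": [16, -10, -40], "turn": 0.03}
    - {"fingers": 85, "translation": [15, -11, -40], "turn": 0.03}
    - {"fingers": 85, "translation": [0, 0, -43], "turn": 0.0}
    - {"fingers": 85, "translation": [0, 0, 0], "turn": 0.0}

```text
t: 4.05
eef_pos: [0.4886, -0.2369, 0.1374]
tool_rot: [-0.003, 0.63, 0.776, -0.001]
contact_force: [-0.0, -0.8, 1.0]
gripper_width: 0.995
```

Run:
```python
from ov import *
o=get_obs();print(o["t"],o["eef_pos"],o["tool_rot"])
cal=calibration("wrist");im=read_camera("wrist")
for r in place_of("wrist","tray_handle"): print(round(r["conf"],2),np.round(r["xy"],1),np.round(atz("wrist",r["xy"],.065,cal),4)[:2])
draw(im,"wrist",.490,-.241,np.radians(191.6),cal)
p=proj("wrist",[o["eef_pos"]],cal)[0];cv2.circle(im,(int(p[0]),int(p[1])),3,(0,255,0),1)
cv2.imwrite("pics/c_w.png",im)
im=read_camera("side");cv2.imwrite("pics/c_s.png",cv2.resize(im[60:220,260:460],None,fx=3.5,fy=3.5,interpolation=2))
```

```text
4.05 [ 0.48855012 -0.23691336  0.13741441] [-0.00316725  0.63041942  0.77624717 -0.00128439]
0.94 [309.  197.9] [ 0.487  -0.2454]
0.3 [481.7 383.4] [ 0.661  -0.0146]
```

View pics/c_w.png

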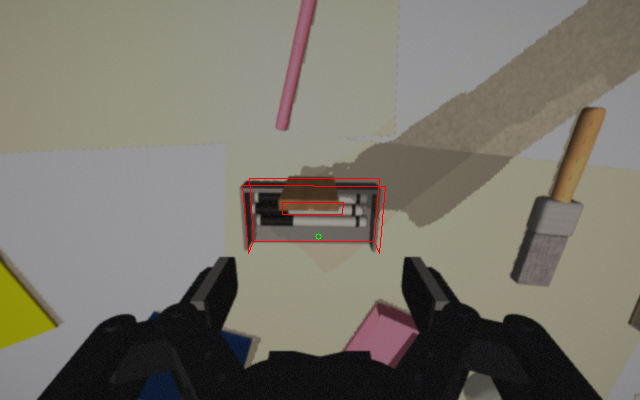

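View pics/c_s.png

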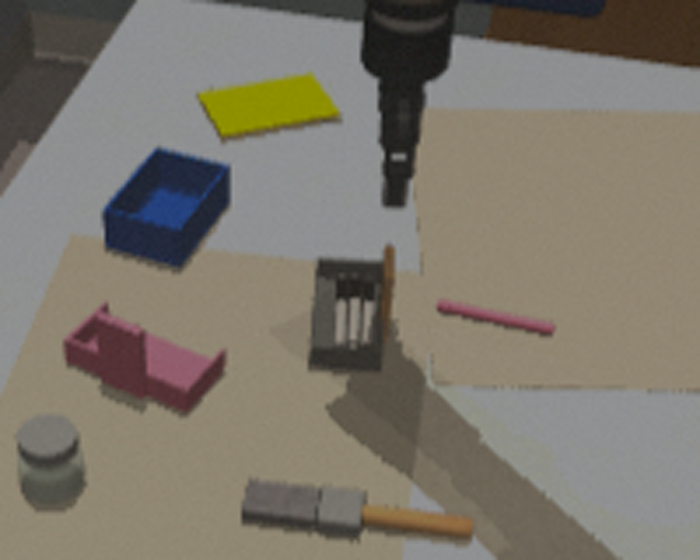

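Run:
```python
from ov import *
o=get_obs();print(o["t"],o["eef_pos"],o["tool_rot"])
cal=calibration("wrist");im=read_camera("wrist")
A=cv2.resize(im[165:265,230:400],None,fx=4.5,fy=4.5,interpolation=2)
draw(A,"wrist",.490,-.243,np.radians(191.6),cal,4.5,np.array((230,165)))
cv2.imwrite("pics/d_w.png",A)
```

```text
4.2 [ 0.49172643 -0.23891014  0.14175956] [1.04436871e-03 6.30706407e-01 7.76020637e-01 5.55963717e-04]
```

View pics/d_w.png

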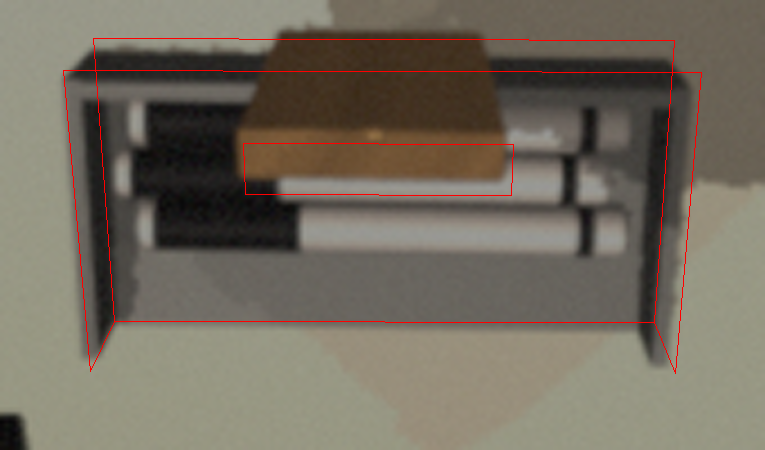

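>>> move_arm:
  steps:
    - {"fingers": 85, "translation": [-4, -5, -15], "turn": 0}
    - {"fingers": 85, "translation": [0, 0, -20], "turn": 0}
    - {"fingers": 85, "translation": [0, 0, -20], "turn": 0}
    - {"fingers": 85, "translation": [0, 0, -15], "turn": 0}
    - {"fingers": 85, "translation": [0, 0, 0], "turn": 0}

```text
t: 4.88
eef_pos: [0.4857, -0.2438, 0.0691]
tool_rot: [-0.001, 0.631, 0.776, -0.0]
contact_force: [0.1, -0.4, 0.3]
gripper_width: 0.99
```

Run:
```python
from ov import *
o=get_obs();print(o["t"],o["eef_pos"],o["tool_rot"],o["contact_force"])
cal=calibration("wrist");im=read_camera("wrist")
draw(im,"wrist",.488,-.244,np.radians(191.6),cal)
cv2.imwrite("pics/e_w.png",im)
```

```text
4.875 [ 0.48572517 -0.24378222  0.06909475] [-9.05295312e-04  6.31067656e-01  7.75727167e-01 -3.95249894e-04] [ 0.11653289 -0.39179802  0.31052437]
```

View pics/e_w.png

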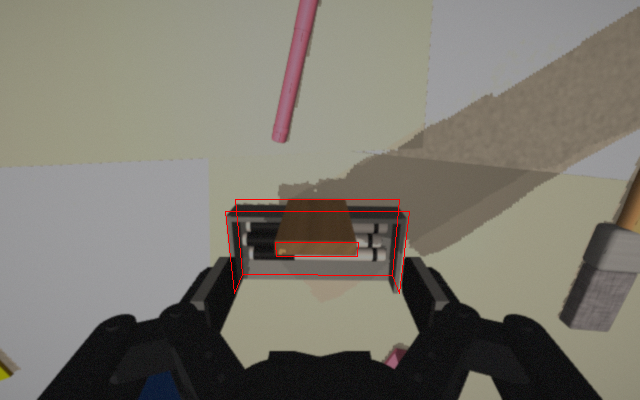

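>>> move_arm:
  newtons: 40
  steps:
    - {"fingers": 85, "translation": [2, 0, -12], "turn": 0}
    - {"fingers": 85, "translation": [0, 0, -12], "turn": 0}
    - {"fingers": 85, "translation": [0, 0, 0], "turn": 0}

```text
t: 5.3
eef_pos: [0.4878, -0.2435, 0.0449]
tool_rot: [-0.001, 0.631, 0.776, -0.0]
contact_force: [0.1, -0.4, 0.1]
gripper_width: 0.995
```

>>> move_arm:
  newtons: 40
  steps:
    - {"fingers": 60, "translation": [0, 0, 0], "turn": 0}
    - {"fingers": 40, "translation": [0, 0, 0], "turn": 0}
    - {"fingers": 40, "translation": [0, 0, 0], "turn": 0}
    - {"fingers": 40, "translation": [0, 0, 0], "turn": 0}
    - {"fingers": 40, "translation": [0, 0, 0], "turn": 0}
    - {"fingers": 40, "translation": [0, 0, 0], "turn": 0}

```text
t: 6.05
eef_pos: [0.489, -0.2444, 0.0469]
tool_rot: [0.001, 0.631, 0.776, 0.0]
contact_force: [-2.1, -0.2, 5.5]
gripper_width: 0.556
```

Run:
```python
from ov import *
o=get_obs();print(o["t"],o["eef_pos"],o["tool_rot"],o["contact_force"],o["gripper_width"]*85.4)
cv2.imwrite("pics/f_w.png",read_camera("wrist"))
```

```text
6.05 [ 0.48898787 -0.24438511  0.0469133 ] [5.64224006e-04 6.31086169e-01 7.75712494e-01 2.36052371e-04] [-2.06484118 -0.22111321  5.51123515] 47.504888137342235
```

View pics/f_w.png

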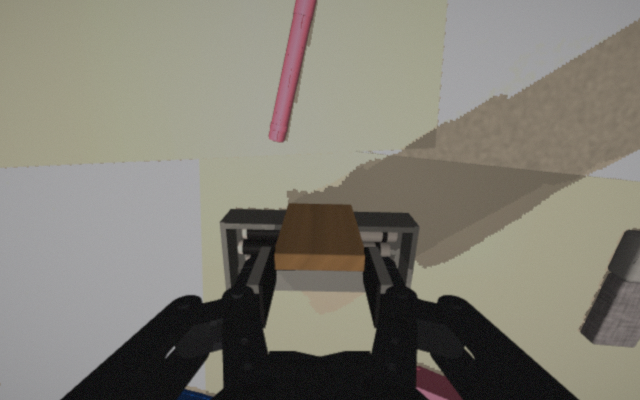

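>>> move_arm:
  newtons: 40
  steps:
    - {"fingers": 40, "translation": [0, 0, 5], "turn": 0}
    - {"fingers": 40, "translation": [0, 0, 10], "turn": 0}
    - {"fingers": 40, "translation": [0, 0, 15], "turn": 0}
    - {"fingers": 40, "translation": [0, 0, 15], "turn": 0}
    - {"fingers": 40, "translation": [0, 0, 0], "turn": 0}

```text
t: 6.72
eef_pos: [0.4898, -0.2444, 0.0927]
tool_rot: [0.002, 0.631, 0.776, 0.001]
contact_force: [0.1, -0.3, -2.4]
gripper_width: 0.557
```

Run:
```python
from ov import *
o=get_obs();print(o["t"],o["eef_pos"],o["tool_rot"],o["contact_force"],o["torque"],o["gripper_width"]*85.4)
cv2.imwrite("pics/g_w.png",read_camera("wrist"))
im=read_camera("side");cv2.imwrite("pics/g_s.png",cv2.resize(im[60:220,260:460],None,fx=3.5,fy=3.5,interpolation=2))
```

```text
6.725 [ 0.48981439 -0.24438679  0.09272209] [1.50845468e-03 6.30952838e-01 7.75819428e-01 6.75983475e-04] [ 0.07119038 -0.30043142 -2.37870577] [-0.02047904 -0.02385487 -0.0219131 ] 47.58982733047684
```

View pics/g_w.png

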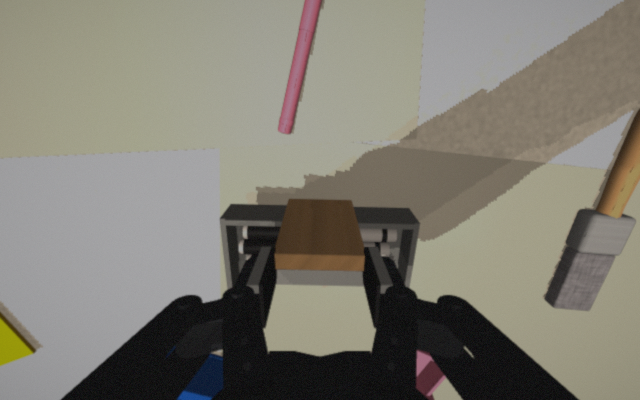

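View pics/g_s.png

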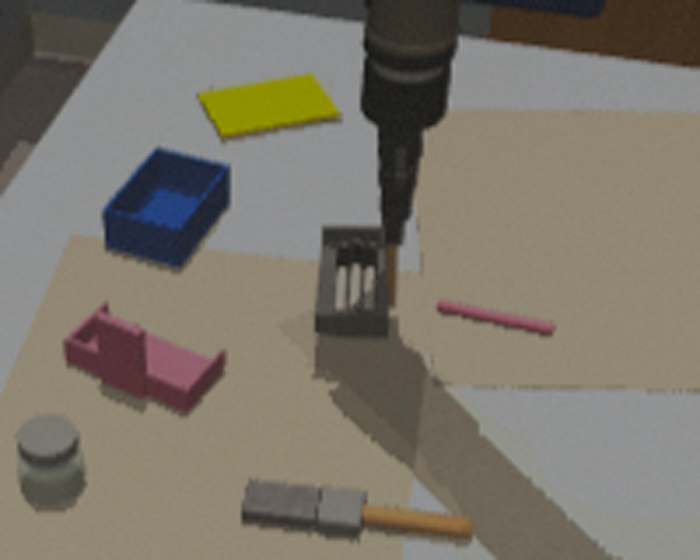

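```bash
cat > bx.py <<'E'
from h import *
def box(v):
    L=np.array([[x,y,.08] for x,y in((-.05,-.095),(-.05,.095),(.05,.095),(.05,-.095))]+[[x,y,.08] for x,y in((-.018,-.08),(-.018,.08),(.018,.08),(.018,-.08))]
     +[[x,y,.11] for x,y in((-.024,-.08),(-.024,.08),(-.018,.08),(-.018,-.08))]+[[x,y,0] for x,y in((-.05,-.095),(-.05,.095),(.05,.095),(.05,-.095))])
    c,s=np.cos(v[2]),np.sin(v[2]);return np.stack([v[0]+c*L[:,0]-s*L[:,1],v[1]+s*L[:,0]+c*L[:,1],L[:,2]],1)
E_=[(i+k,(i+1)%4+k) for k in(0,4,8,12) for i in range(4)]
def draw(im,cam,v,f,off):
    p=(proj(cam,box(v))-off)*f
    for i,j in E_: cv2.line(im,tuple(int(t) for t in p[i]),tuple(int(t) for t in p[j]),(0,0,255),1)
E
python3 - <<'E'
from bx import *
v=[.487,.226,np.radians(100)]
im=cv2.imread("pics/a_top.png");A=cv2.resize(im[180:290,220:310],None,fx=5,fy=5,interpolation=2);B=A.copy();draw(A,"top",v,5,(220,180));cv2.imwrite("pics/h1.png",np.hstack([A,B])[:, :800+100][:550,:900] if 0 else cv2.resize(np.hstack([A,B]),(780,476)))
im=cv2.imread("pics/a_side.png");A=cv2.resize(im[215:285,285:385],None,fx=7,fy=7,interpolation=2);draw(A,"side",v,7,(285,215));cv2.imwrite("pics/h2.png",A)
E
```

```text
(no output)
```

View pics/h1.png

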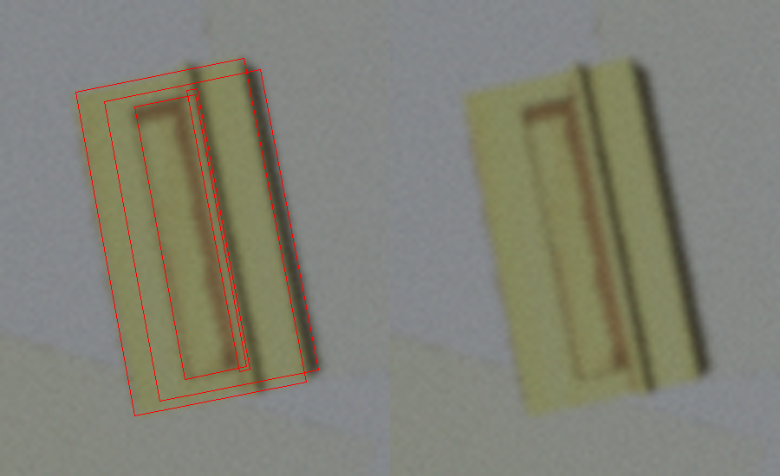

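View pics/h2.png

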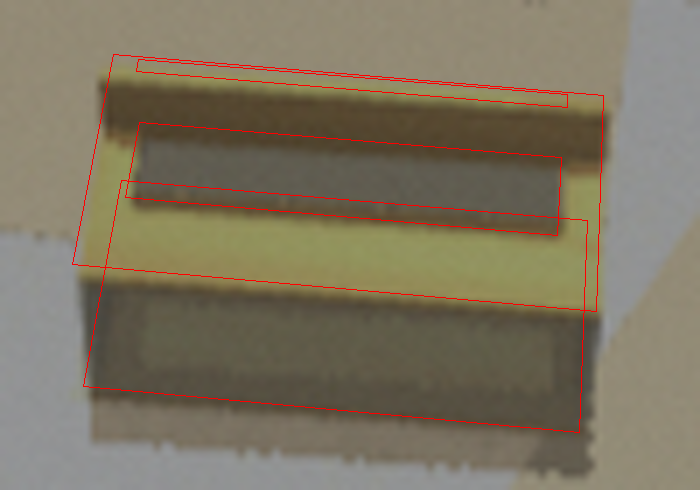

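Run:
```python
from bx import *
from scipy.optimize import least_squares
T={3:(76,95),2:(140,414),0:(243,60),1:(308,378),7:(136,108),6:(188,380)}
S={2:(602,316),3:(82,283),7:(135,205),6:(562,235)}
def r(v):
    B=box(v);t=proj("top",B);s=proj("side",B)
    return np.concatenate([(t[k]-(np.array(q)/4.333+(220,180))) for k,q in T.items()]+[(s[k]-(np.array(q)/7+(285,215))) for k,q in S.items()])
s=least_squares(r,[.487,.226,1.745],loss="soft_l1");v=s.x;print(v,np.degrees(v[2]),np.round(s.fun,1))
im=cv2.imread("pics/a_top.png");A=cv2.resize(im[180:290,220:310],None,fx=5,fy=5,interpolation=2);draw(A,"top",v,5,(220,180))
im=cv2.imread("pics/a_side.png");B=cv2.resize(im[215:285,285:385],None,fx=5,fy=5,interpolation=2);draw(B,"side",v,5,(285,215));B=np.vstack([B,np.zeros((200,500,3),np.uint8)])
cv2.imwrite("pics/h3.png",cv2.resize(np.hstack([A,B]),(798,462)))
```

```text
[0.48607788 0.22577441 1.76058852] 100.87429140360895 [-0.4  0.2 -0.4  1.1 -0.2 -0.2  0.2  0.9 -0.7  0.3 -0.1  0.3 -0.1 -1.1
 -0.8 -2.1 -0.9 -0.6 -0.1 -0.3]
```

View pics/h3.png

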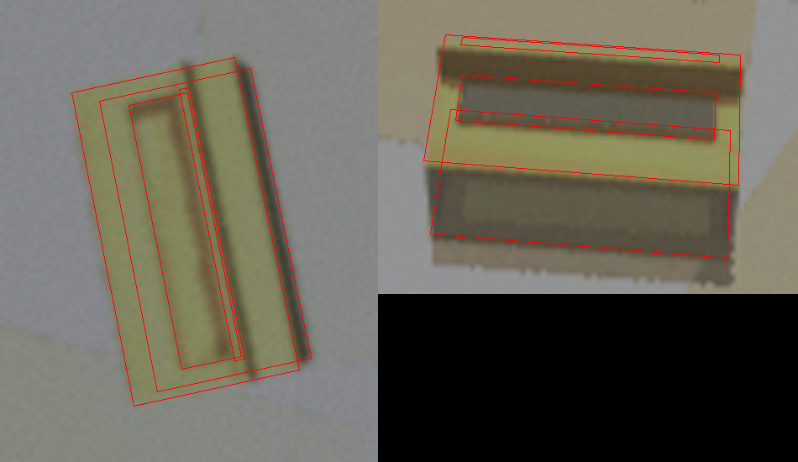

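>>> move_arm:
  newtons: 40
  steps:
    - {"fingers": 40, "translation": [0, 0, 10], "turn": 0}
    - {"fingers": 40, "translation": [0, 0, 20], "turn": 0}
    - {"fingers": 40, "translation": [0, 0, 25], "turn": 0}
    - {"fingers": 40, "translation": [0, 0, 25], "turn": 0}
    - {"fingers": 40, "translation": [0, 0, 20], "turn": 0}
    - {"fingers": 40, "translation": [0, 5, 10], "turn": -0.02}
    - {"fingers": 40, "translation": [0, 12, 0], "turn": -0.04}
    - {"fingers": 40, "translation": [0, 18, 0], "turn": -0.06}
    - {"fingers": 40, "translation": [0, 25, 0], "turn": -0.06}
    - {"fingers": 40, "translation": [0, 25, 0], "turn": -0.06}

```text
t: 8.07
eef_pos: [0.488, -0.1578, 0.2005]
tool_rot: [-0.001, 0.72, 0.694, -0.0]
contact_force: [-0.1, -0.1, -2.6]
gripper_width: 0.556
```

>>> move_arm:
  newtons: 40
  steps:
    - {"fingers": 40, "translation": [0, 25, 0], "turn": -0.07}
    - {"fingers": 40, "translation": [0, 25, 0], "turn": -0.07}
    - {"fingers": 40, "translation": [0, 25, 0], "turn": -0.07}
    - {"fingers": 40, "translation": [0, 25, 0], "turn": -0.07}
    - {"fingers": 40, "translation": [0, 25, 0], "turn": -0.07}
    - {"fingers": 40, "translation": [0, 25, 0], "turn": -0.07}
    - {"fingers": 40, "translation": [0, 25, 0], "turn": -0.07}
    - {"fingers": 40, "translation": [0, 25, 0], "turn": -0.07}
    - {"fingers": 40, "translation": [0, 25, 0], "turn": -0.07}
    - {"fingers": 40, "translation": [0, 25, 0], "turn": -0.07}

```text
t: 9.32
eef_pos: [0.4879, 0.0921, 0.2006]
tool_rot: [-0.0, 0.915, 0.405, -0.001]
contact_force: [0.7, -0.2, -2.2]
gripper_width: 0.556
```

>>> move_arm:
  newtons: 40
  steps:
    - {"fingers": 40, "translation": [-2, 25, 0], "turn": -0.07}
    - {"fingers": 40, "translation": [-2, 25, 0], "turn": -0.07}
    - {"fingers": 40, "translation": [-3, 25, 0], "turn": -0.07}
    - {"fingers": 40, "translation": [-3, 25, 0], "turn": -0.07}
    - {"fingers": 40, "translation": [-3, 25, 0], "turn": -0.07}
    - {"fingers": 40, "translation": [-3, 25, 0], "turn": -0.07}
    - {"fingers": 40, "translation": [-3, 25, 0], "turn": -0.07}
    - {"fingers": 40, "translation": [0, 20, 0], "turn": -0.06}
    - {"fingers": 40, "translation": [0, 10, 0], "turn": -0.06}
    - {"fingers": 40, "translation": [0, 5, 0], "turn": -0.03}

```text
t: 10.58
eef_pos: [0.4688, 0.3017, 0.2005]
tool_rot: [0.0, 0.995, 0.098, -0.0]
contact_force: [0.3, 1.0, -3.0]
gripper_width: 0.556
```

Run:
```python
from ov import *
o=get_obs();print(o["t"],o["eef_pos"],o["tool_rot"],np.degrees(2*np.arctan2(o["tool_rot"][2],o["tool_rot"][1])),o["contact_force"],o["gripper_width"]*85.4)
im=read_camera("wrist");cv2.imwrite("pics/i_w.png",im)
im=read_camera("side");cv2.imwrite("pics/i_s.png",cv2.resize(im[150:330,220:440],None,fx=3.3,fy=3.3,interpolation=2))
```

```text
10.575 [0.46884742 0.30174205 0.20045183] [ 3.56553715e-04  9.95225057e-01  9.76049227e-02 -4.87469828e-04] 11.20253779356967 [ 0.30085125  1.01895568 -3.04009332] 47.46374586392043
```

View pics/i_w.png

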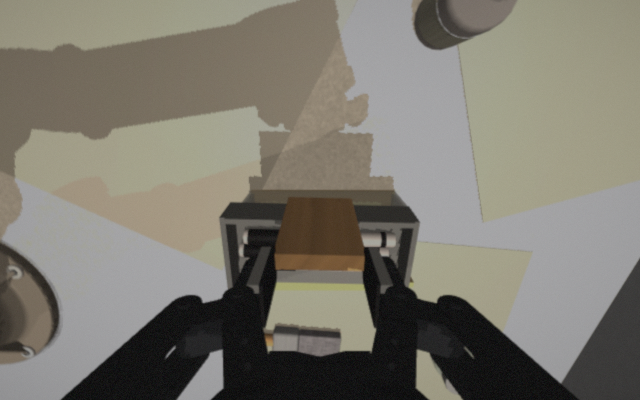

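View pics/i_s.png

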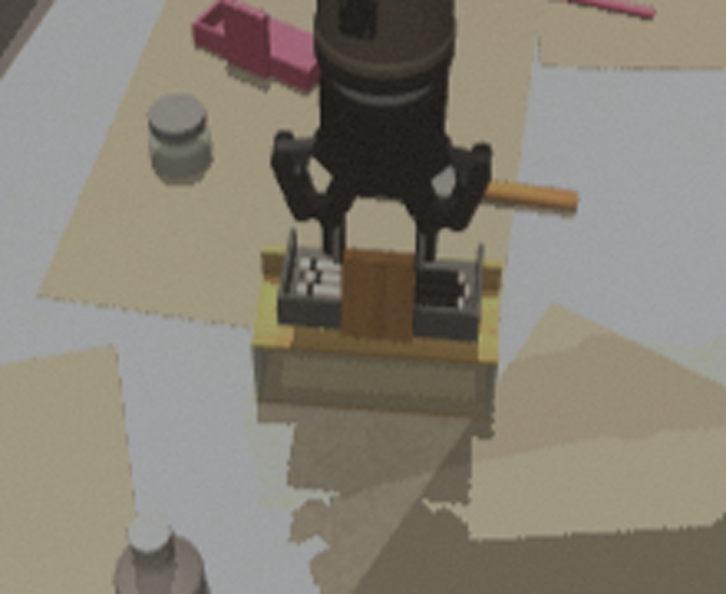

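>>> move_arm:
  newtons: 40
  steps:
    - {"fingers": 40, "translation": [0, 0, -15], "turn": 0}
    - {"fingers": 40, "translation": [0, 0, -20], "turn": 0}
    - {"fingers": 40, "translation": [0, 0, -20], "turn": 0}
    - {"fingers": 40, "translation": [0, 0, -12], "turn": 0}
    - {"fingers": 40, "translation": [0, 0, -4], "turn": 0}
    - {"fingers": 40, "translation": [0, 0, 0], "turn": 0}

```text
t: 11.42
eef_pos: [0.4698, 0.301, 0.1301]
tool_rot: [-0.0, 0.995, 0.098, 0.0]
contact_force: [0.9, 0.7, -2.7]
gripper_width: 0.555
```

```bash
cat > look.py <<'E'
import sys
from ov import *
t=sys.argv[1]
o=get_obs();print(o["t"],o["eef_pos"],np.degrees(2*np.arctan2(o["tool_rot"][2],o["tool_rot"][1])),o["contact_force"],o["gripper_width"]*85.4)
p=(o["eef_pos"]-np.array([.486,.227,0]))[:2];print("xs,ys mm",1000*p@[-.191,.982],1000*p@[-.982,-.191],"bottom",o["eef_pos"][2]-.0469)
im=read_camera("side");A=cv2.resize(im[190:290,270:400],None,fx=4,fy=4,interpolation=2)
im=read_camera("top");B=cv2.resize(im[180:280,220:290],None,fx=4,fy=4,interpolation=2);cv2.imwrite(f"pics/{t}.png",np.hstack([A,B]))
cv2.imwrite(f"pics/{t}_w.png",read_camera("wrist"))
E
python3 look.py j
```

```text
11.425 [0.46983514 0.30103931 0.13011928] 11.230361969344534 [ 0.91334637  0.71538048 -2.74835899] 47.3887932107355
xs,ys mm 75.79409294468991 1.7323869369530145 bottom 0.08321928457136896
```

View pics/j.png

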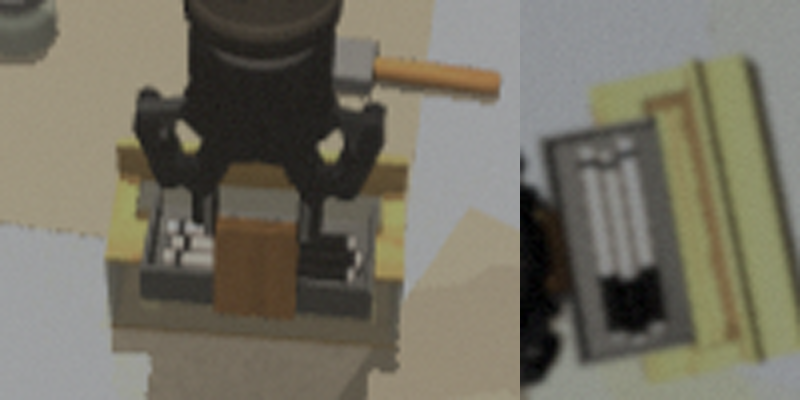

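View pics/j_w.png

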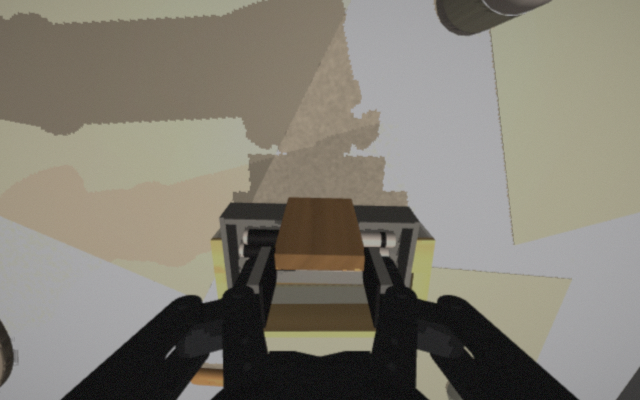

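Run:
```python
from h import *
im=cv2.imread("pics/j_w.png");A=cv2.resize(im[190:360,210:440],None,fx=3.4,fy=3.4,interpolation=2);cv2.imwrite("pics/j2.png",A)
im=cv2.imread("pics/j.png")
B=read_camera("top");cv2.imwrite("pics/j3.png",cv2.resize(B[185:280,225:300],None,fx=6.2,fy=6.2,interpolation=2))
```

```text
(no output)
```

View pics/j2.png

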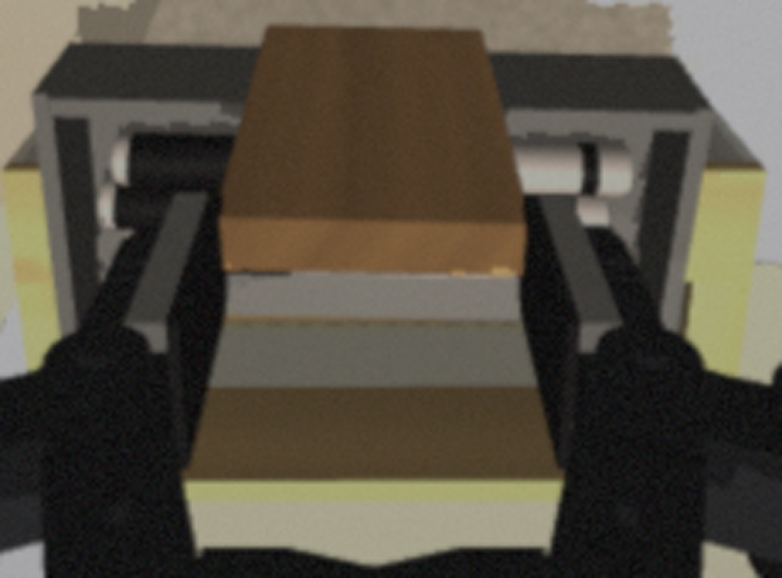

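View pics/j3.png

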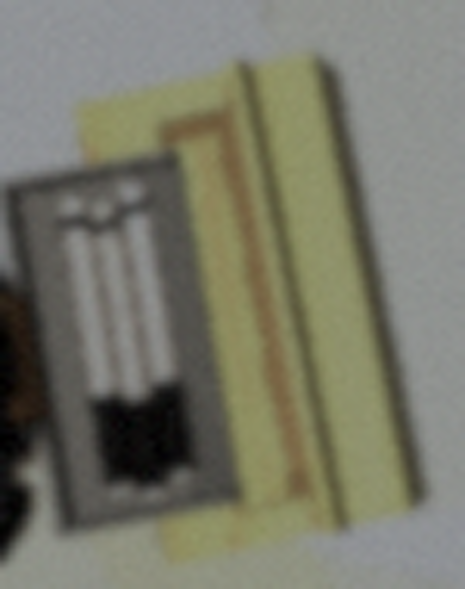

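>>> move_arm:
  newtons: 40
  steps:
    - {"fingers": 40, "translation": [0, 0, -1], "turn": 0.022}
    - {"fingers": 40, "translation": [1, -5, 0], "turn": 0}
    - {"fingers": 40, "translation": [1, -5, 0], "turn": 0}
    - {"fingers": 40, "translation": [1, -5, 0], "turn": 0}
    - {"fingers": 40, "translation": [1, -3, 0], "turn": 0}
    - {"fingers": 40, "translation": [0, 0, 0], "turn": 0}

```text
t: 12.38
eef_pos: [0.4722, 0.292, 0.1338]
tool_rot: [-0.007, 0.994, 0.111, 0.0]
contact_force: [-17.1, 12.6, 31.8]
gripper_width: 0.557
```

```bash
python3 look.py k
```

```text
12.375 [0.47215682 0.29203996 0.13379741] 12.788834298519767 [-17.08577424  12.57147943  31.84124214] 47.56272524782132
xs,ys mm 66.5132920310313 1.1713650676595668 bottom 0.08689740956460029
```

View pics/k.png

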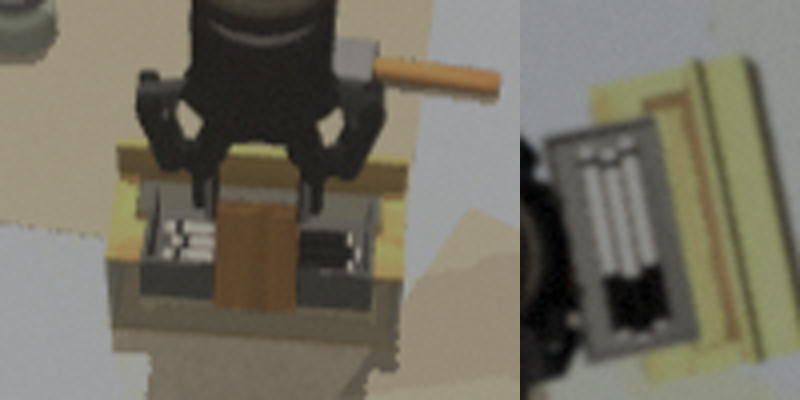

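View pics/k_w.png

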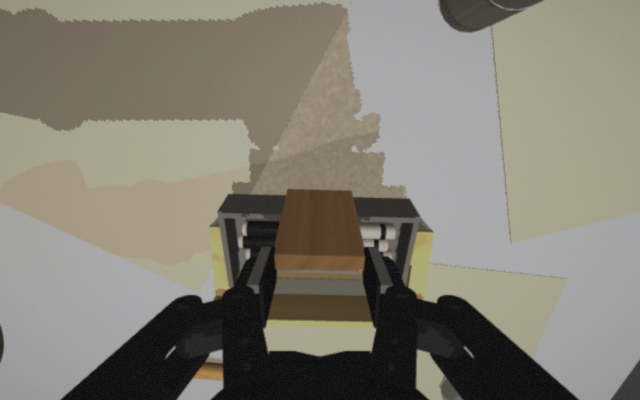

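>>> move_arm:
  newtons: 40
  steps:
    - {"fingers": 40, "translation": [0, 0, 4], "turn": 0}
    - {"fingers": 40, "translation": [0, 0, 4], "turn": 0}
    - {"fingers": 40, "translation": [0, 0, 0], "turn": 0}

```text
t: 12.9
eef_pos: [0.4739, 0.2821, 0.1369]
tool_rot: [0.0, 0.994, 0.108, 0.0]
contact_force: [-0.7, 0.7, -3.0]
gripper_width: 0.558
```

```bash
python3 look.py l
```

```text
12.9 [0.47391231 0.28212016 0.13693539] 12.440475424590822 [-0.65626103  0.74660344 -2.96079369] 47.61697175204899
xs,ys mm 56.43674259503244 1.3421648254715965 bottom 0.09003539194807056
```

View pics/l.png

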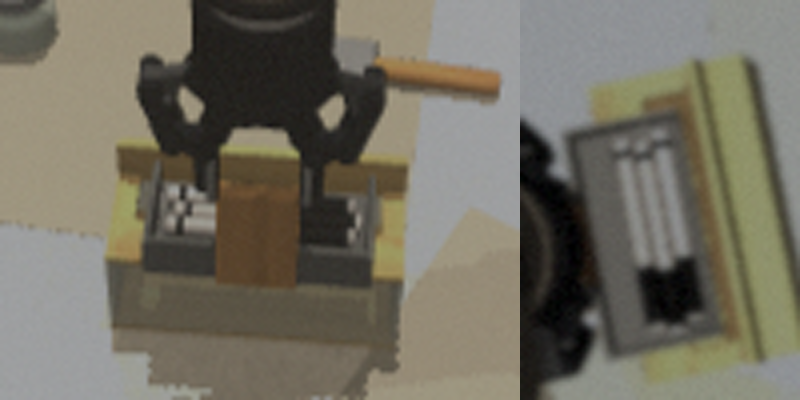

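View pics/l_w.png

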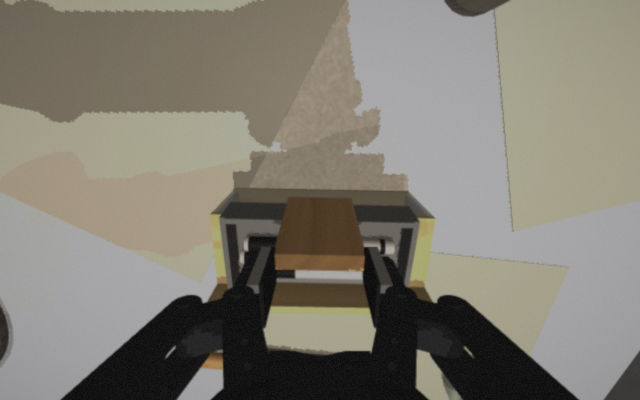

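>>> move_arm:
  newtons: 20
  steps:
    - {"fingers": 40, "translation": [0, 0, 0], "turn": 0}
    - {"fingers": 40, "translation": [1, -4, 0], "turn": 0}
    - {"fingers": 40, "translation": [1, -4, 0], "turn": 0}
    - {"fingers": 40, "translation": [0.5, -3, 0], "turn": 0}
    - {"fingers": 40, "translation": [0, 0, 0], "turn": 0}

```text
t: 13.68
eef_pos: [0.4763, 0.2718, 0.1371]
tool_rot: [-0.0, 0.994, 0.109, 0.0]
contact_force: [0.4, -0.6, -3.1]
gripper_width: 0.551
```

```bash
python3 look.py m
```

```text
13.675 [0.47626182 0.27179439 0.13709918] 12.459610286472797 [ 0.38077796 -0.58886143 -3.1230196 ] 47.06675106085209
xs,ys mm 45.84807920110869 1.0071660699648688 bottom 0.09019917695841179
```

View pics/m.png

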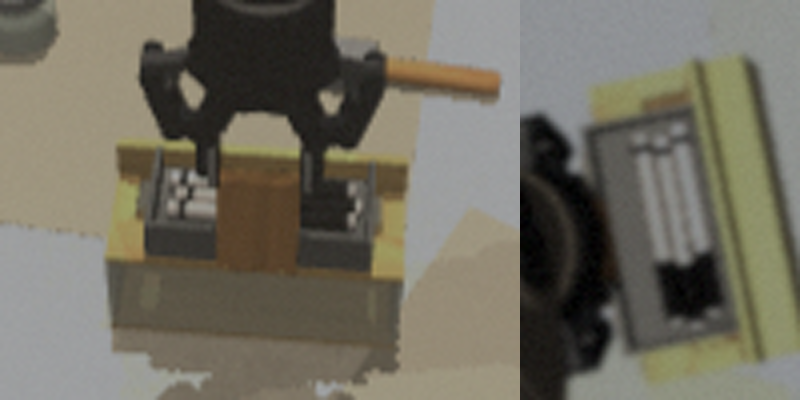

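View pics/m_w.png

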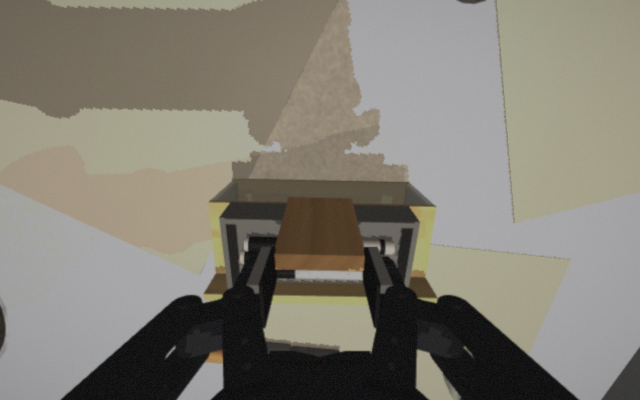

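>>> move_arm:
  newtons: 20
  steps:
    - {"fingers": 40, "translation": [0.5, -3, 1], "turn": 0}
    - {"fingers": 40, "translation": [0.5, -3, 2], "turn": 0}
    - {"fingers": 40, "translation": [0.5, -3, 2], "turn": 0}
    - {"fingers": 40, "translation": [0.5, -3, 2], "turn": 0}
    - {"fingers": 40, "translation": [0, 0, 0], "turn": 0}

```text
t: 14.45
eef_pos: [0.4781, 0.2621, 0.1451]
tool_rot: [-0.002, 0.994, 0.109, 0.0]
contact_force: [-2.9, 5.6, 1.7]
gripper_width: 0.554
```

```bash
python3 look.py n
```

```text
14.45 [0.47807872 0.26214104 0.1450846 ] 12.546789315215186 [-2.86991773  5.55867205  1.71187638] 47.31817205885524
xs,ys mm 36.021469084343444 1.066755470937433 bottom 0.09818460191223313
```

View pics/n.png

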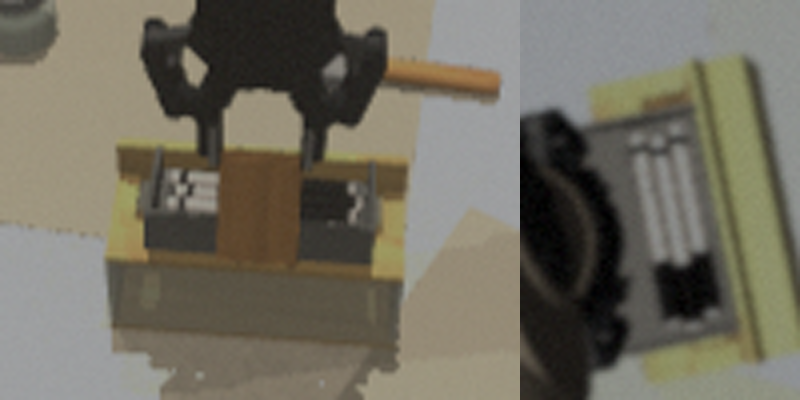

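View pics/n_w.png

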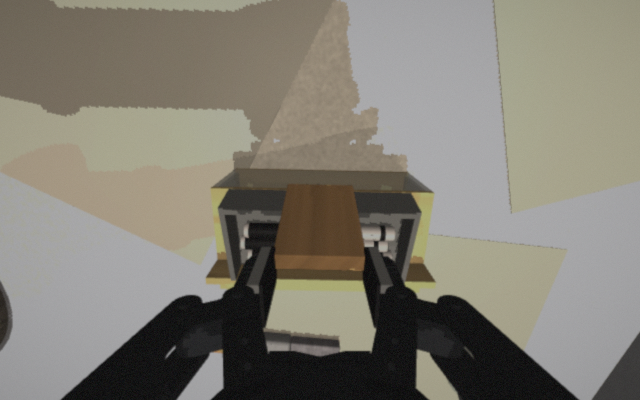

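>>> move_arm:
  newtons: 20
  steps:
    - {"fingers": 40, "translation": [0.5, -3, 2], "turn": 0}
    - {"fingers": 40, "translation": [0.5, -3, 2], "turn": 0}
    - {"fingers": 40, "translation": [0.5, -3, 2], "turn": 0}
    - {"fingers": 40, "translation": [0.5, -2, 2], "turn": 0}
    - {"fingers": 40, "translation": [0, 0, 0], "turn": 0}

```text
t: 15.22
eef_pos: [0.4805, 0.2499, 0.1527]
tool_rot: [-0.001, 0.994, 0.109, 0.001]
contact_force: [-2.1, 5.7, 2.4]
gripper_width: 0.553
```

```bash
python3 look.py o
```

```text
15.225 [0.4805327  0.24994421 0.15270308] 12.479777366350431 [-2.10042394  5.68433272  2.41827694] 47.222459503800145
xs,ys mm 23.575471933178353 0.9865477871261905 bottom 0.10580308251350934
```

View pics/o.png

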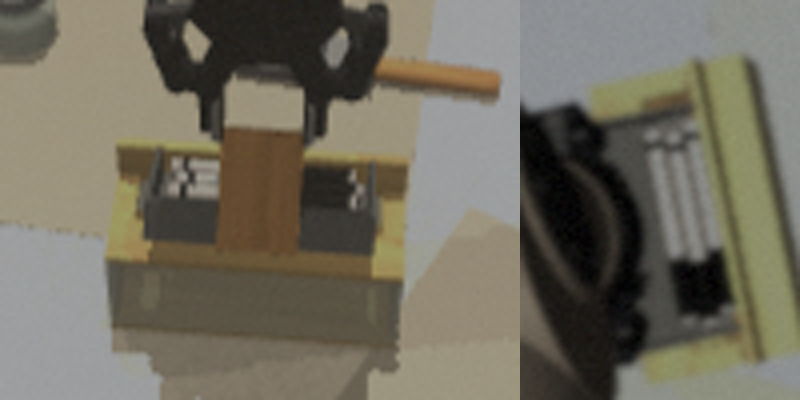

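View pics/o_w.png

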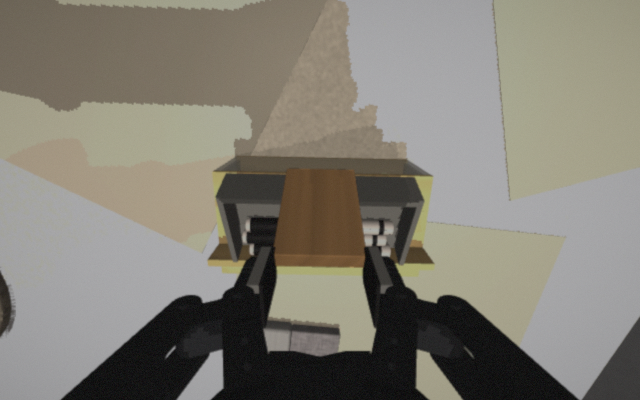

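>>> move_arm:
  newtons: 20
  steps:
    - {"fingers": 40, "translation": [0.5, -3, 1], "turn": 0}
    - {"fingers": 40, "translation": [0.5, -3, 1], "turn": 0}
    - {"fingers": 40, "translation": [0.5, -3, 1], "turn": 0}
    - {"fingers": 40, "translation": [0.5, -3, 1], "turn": 0}
    - {"fingers": 40, "translation": [0, 0, 0], "turn": 0}

```text
t: 16.0
eef_pos: [0.4823, 0.2364, 0.1559]
tool_rot: [0.0, 0.994, 0.109, 0.0]
contact_force: [0.1, 2.5, -1.7]
gripper_width: 0.556
```

```bash
python3 look.py p
```

```text
16.0 [0.48232901 0.23644253 0.15591124] 12.47257554129567 [ 0.07363028  2.47932315 -1.71242916] 47.46036436978672
xs,ys mm 9.973720114879457 1.8013931059639774 bottom 0.10901124218424132
```

View pics/p.png

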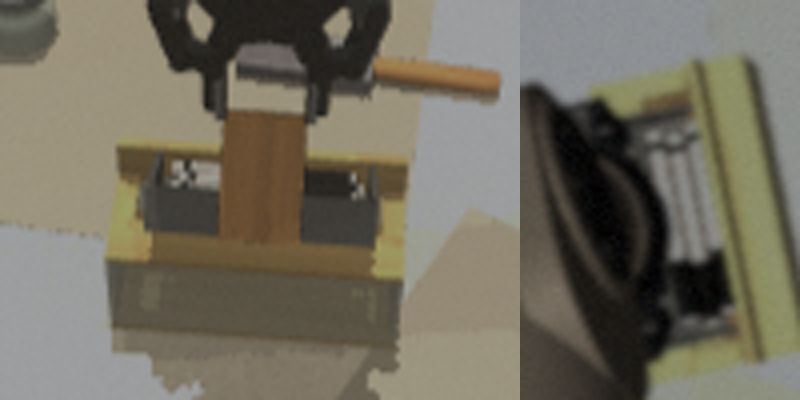

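View pics/p_w.png

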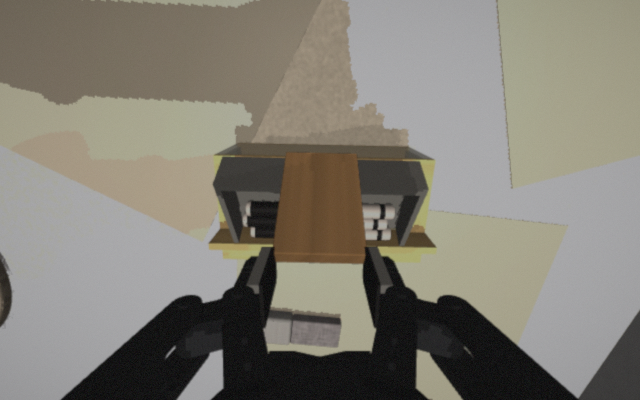

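>>> move_arm:
  newtons: 20
  steps:
    - {"fingers": 40, "translation": [0.5, -3, 1], "turn": 0}
    - {"fingers": 40, "translation": [0.5, -3, 1], "turn": 0}
    - {"fingers": 40, "translation": [0.5, -3, 1], "turn": 0}
    - {"fingers": 40, "translation": [0.5, -3, 0], "turn": 0}
    - {"fingers": 40, "translation": [0, 0, 0], "turn": 0}

```text
t: 16.77
eef_pos: [0.4841, 0.2249, 0.1591]
tool_rot: [-0.0, 0.994, 0.109, -0.0]
contact_force: [0.4, 3.4, -1.6]
gripper_width: 0.554
```

```bash
python3 look.py q
```

```text
16.775 [0.48409735 0.22489972 0.1590981 ] 12.481493071339713 [ 0.37885888  3.37666036 -1.57461078] 47.2765706116106
xs,ys mm -1.6990704196740787 2.2695528147022674 bottom 0.11219810285486131
```

View pics/q.png

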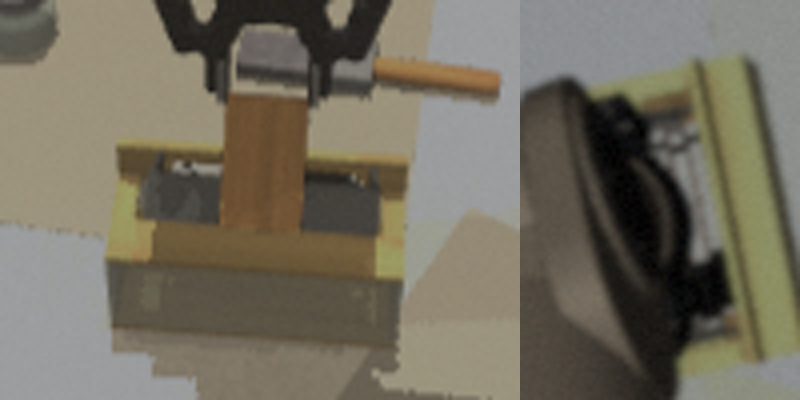

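View pics/q_w.png

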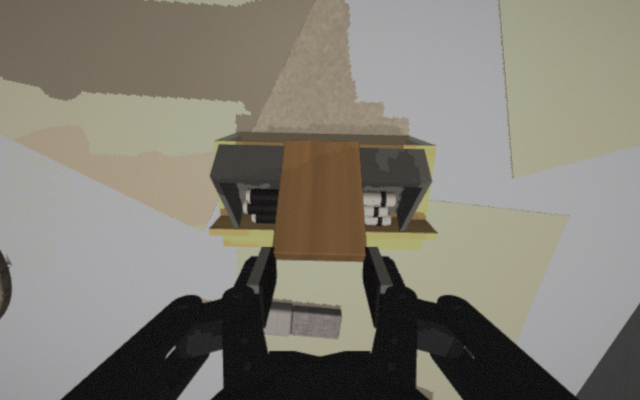

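>>> move_arm:
  newtons: 20
  steps:
    - {"fingers": 40, "translation": [0.5, -3, 0.5], "turn": 0}
    - {"fingers": 40, "translation": [0.5, -3, 0], "turn": 0}
    - {"fingers": 40, "translation": [0.5, -2, 0], "turn": 0}
    - {"fingers": 40, "translation": [0, 0, 0], "turn": 0}
    - {"fingers": 40, "translation": [0, 0, 0], "turn": 0}

```text
t: 17.55
eef_pos: [0.4855, 0.217, 0.1594]
tool_rot: [0.0, 0.994, 0.109, -0.0]
contact_force: [0.0, 3.0, -1.1]
gripper_width: 0.553
```

```bash
python3 look.py r
```

```text
17.55 [0.48546652 0.21696696 0.15940486] 12.480696066655868 [ 0.0303041   2.96781779 -1.10128809] 47.18914224215169
xs,ys mm -9.750547590518256 2.4401857226020263 bottom 0.1125048616203638
```

View pics/r.png

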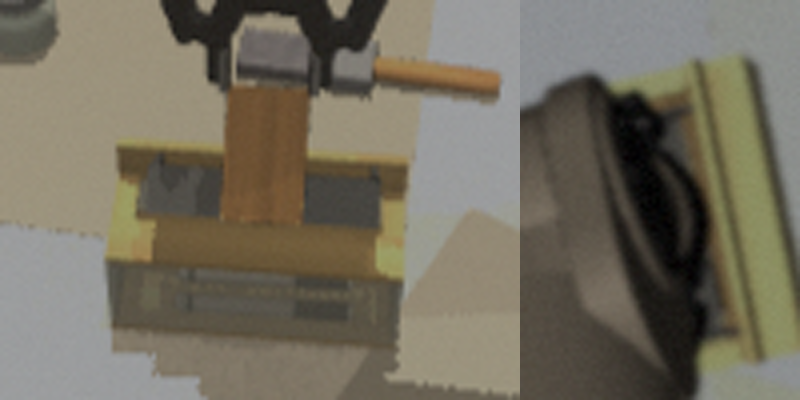

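View pics/r_w.png

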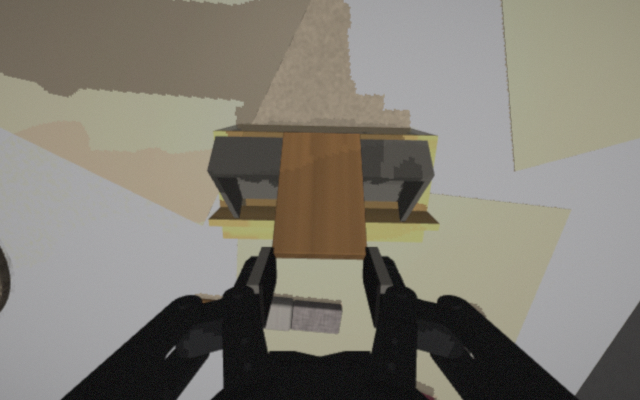

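>>> move_arm:
  newtons: 40
  steps:
    - {"fingers": 40, "translation": [0, 0, 0], "turn": 0}
    - {"fingers": 40, "translation": [-1, 5, 4], "turn": 0}
    - {"fingers": 40, "translation": [-1, 5, 10], "turn": 0}
    - {"fingers": 40, "translation": [0, 0, 20], "turn": 0}
    - {"fingers": 40, "translation": [0, 0, 25], "turn": 0}
    - {"fingers": 40, "translation": [0, 0, 25], "turn": 0}
    - {"fingers": 40, "translation": [0, -10, 10], "turn": 0}
    - {"fingers": 40, "translation": [0, -25, 0], "turn": 0}
    - {"fingers": 40, "translation": [0, -35, 0], "turn": 0}
    - {"fingers": 40, "translation": [0, -40, 0], "turn": 0}

```text
t: 18.95
eef_pos: [0.4826, 0.1139, 0.2524]
tool_rot: [0.001, 0.994, 0.108, -0.001]
contact_force: [0.9, -0.5, -1.5]
gripper_width: 0.549
```

>>> move_arm:
  newtons: 40
  steps:
    - {"fingers": 40, "translation": [5, -45, 0], "turn": 0}
    - {"fingers": 40, "translation": [5, -45, 0], "turn": 0}
    - {"fingers": 40, "translation": [5, -45, 0], "turn": 0}
    - {"fingers": 40, "translation": [5, -45, 0], "turn": 0}
    - {"fingers": 40, "translation": [5, -35, 0], "turn": 0}
    - {"fingers": 40, "translation": [0, -20, 0], "turn": 0}
    - {"fingers": 40, "translation": [0, 0, 0], "turn": 0}

```text
t: 19.82
eef_pos: [0.5066, -0.1213, 0.2527]
tool_rot: [0.0, 0.994, 0.106, -0.001]
contact_force: [-0.7, 0.1, -3.1]
gripper_width: 0.548
```

```bash
python3 look.py s;python3 - <<'E'
from h import *
im=read_camera("side");cv2.imwrite("pics/s2.png",cv2.resize(im[60:290,240:460],None,fx=2.6,fy=2.6,interpolation=2))
for r in recognise("side","pen1"): print(r)
E
```

```text
19.825 [ 0.50656968 -0.12125036  0.25266125] 12.166809532813408 [-0.70638813  0.1203268  -3.06553995] 46.7775584983836
xs,ys mm -345.9106625289915 46.31638963150518 bottom 0.2057612495565621
```

View pics/s.png

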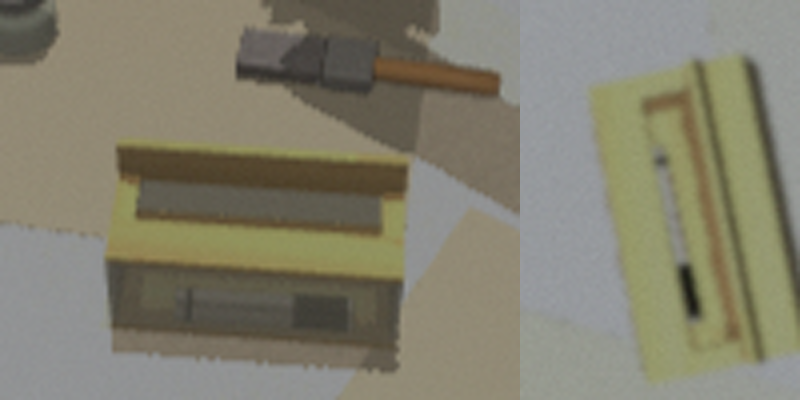

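View pics/s2.png

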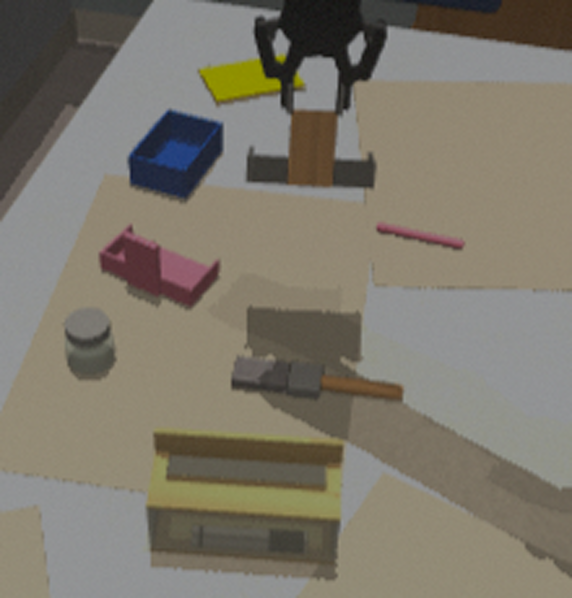

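View pics/s_w.png

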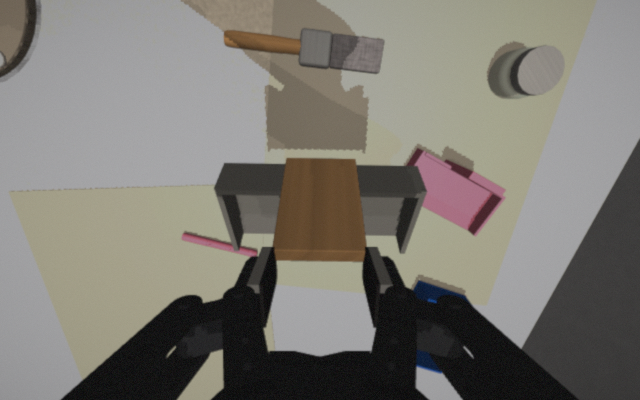

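>>> move_arm:
  newtons: 40
  steps:
    - {"fingers": 40, "translation": [0, -20, -15], "turn": 0}
    - {"fingers": 40, "translation": [0, -25, -30], "turn": 0}
    - {"fingers": 40, "translation": [0, -20, -35], "turn": 0}
    - {"fingers": 40, "translation": [0, 0, -35], "turn": 0}
    - {"fingers": 40, "translation": [0, 0, -25], "turn": 0}
    - {"fingers": 40, "translation": [0, 0, -15], "turn": 0}
    - {"fingers": 40, "translation": [0, 0, 0], "turn": 0}

```text
t: 20.95
eef_pos: [0.5083, -0.1822, 0.0979]
tool_rot: [-0.0, 0.994, 0.109, -0.001]
contact_force: [0.3, 0.2, -1.9]
gripper_width: 0.553
```

```bash
cat > lk2.py <<'E'
import sys
from ov import *
t=sys.argv[1]
o=get_obs();print(o["t"],o["eef_pos"],o["contact_force"],o["gripper_width"]*85.4)
im=read_camera("side");A=cv2.resize(im[70:190,260:420],None,fx=5,fy=5,interpolation=2);cv2.imwrite(f"pics/{t}.png",A)
cv2.imwrite(f"pics/{t}_w.png",read_camera("wrist"))
E
python3 lk2.py t
```

```text
20.95 [ 0.50828356 -0.18220271  0.09790961] [ 0.30072545  0.21977652 -1.87102272] 47.25239294878193
```

View pics/t.png

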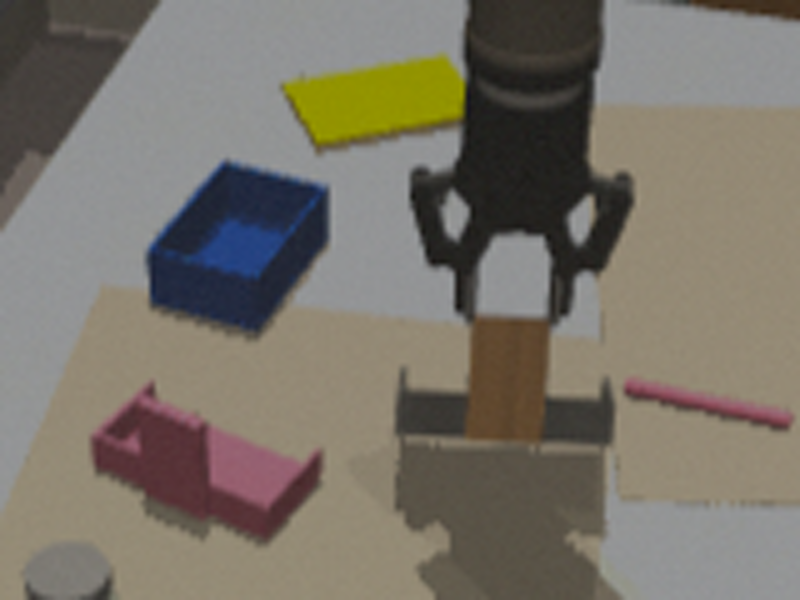

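View pics/t_w.png

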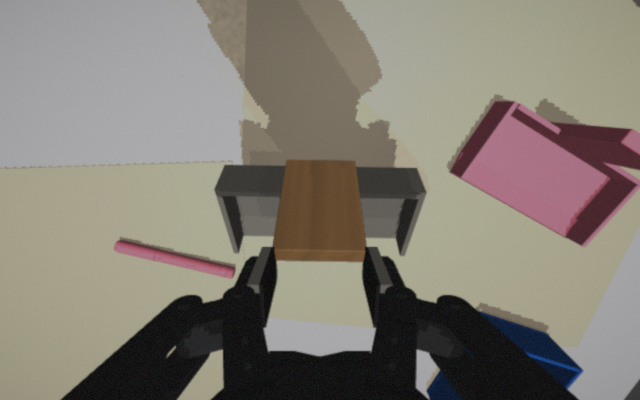

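>>> move_arm:
  newtons: 20
  steps:
    - {"fingers": 40, "translation": [0, 0, -8], "turn": 0}
    - {"fingers": 40, "translation": [0, 0, -8], "turn": 0}
    - {"fingers": 40, "translation": [0, 0, -4], "turn": 0}
    - {"fingers": 40, "translation": [-0.5, 3, -3], "turn": 0}
    - {"fingers": 40, "translation": [-1, 5, -3], "turn": 0}
    - {"fingers": 40, "translation": [0, 0, 0], "turn": 0}

```text
t: 21.8
eef_pos: [0.5069, -0.1741, 0.0722]
tool_rot: [-0.0, 0.994, 0.109, -0.0]
contact_force: [0.9, -0.1, -2.2]
gripper_width: 0.551
```

```bash
python3 lk2.py u
```

```text
21.8 [ 0.50691966 -0.17410989  0.07224897] [ 0.8768408  -0.07554385 -2.22167877] 47.02208030834912
```

View pics/u.png

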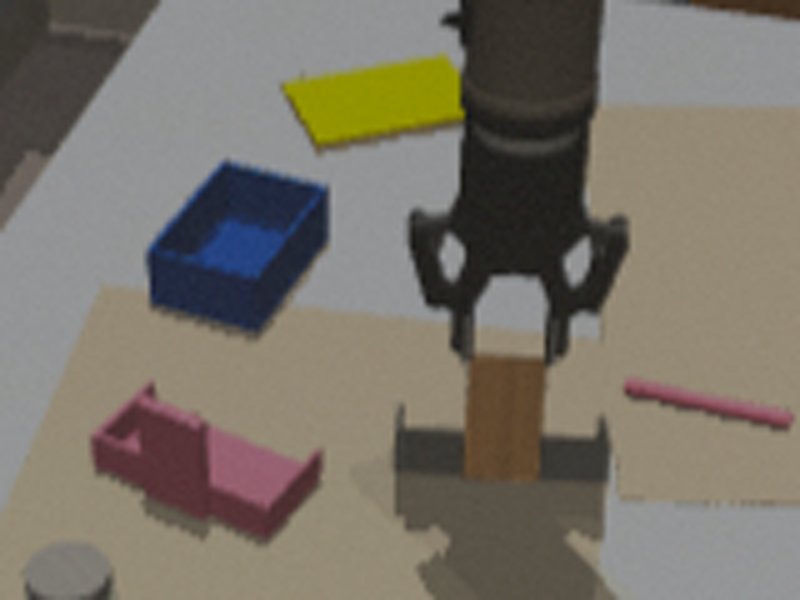

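View pics/u_w.png

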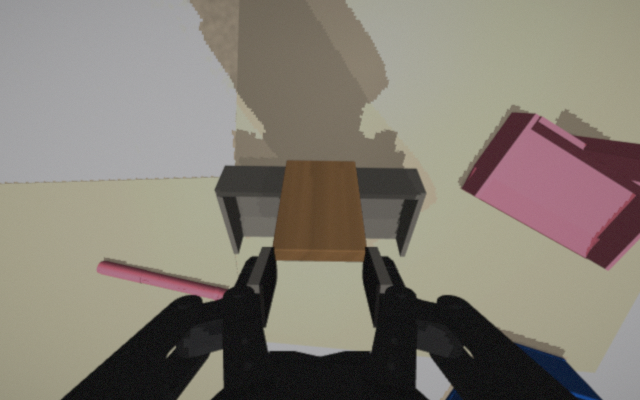

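>>> move_arm:
  newtons: 20
  steps:
    - {"fingers": 40, "translation": [0, 0, -3], "turn": 0}
    - {"fingers": 40, "translation": [0, 0, -3], "turn": 0}
    - {"fingers": 40, "translation": [-0.5, 2, -2], "turn": 0}
    - {"fingers": 40, "translation": [-0.5, 3, -2], "turn": 0}
    - {"fingers": 40, "translation": [-0.5, 4, -2], "turn": 0}
    - {"fingers": 40, "translation": [0, 0, 0], "turn": 0}

```text
t: 22.65
eef_pos: [0.5054, -0.1652, 0.0604]
tool_rot: [-0.0, 0.994, 0.109, -0.0]
contact_force: [-0.6, 0.9, 2.2]
gripper_width: 0.55
```

```bash
python3 lk2.py v
```

```text
22.65 [ 0.50538776 -0.16522975  0.06042191] [-0.6431057   0.9376435   2.24838723] 46.972332932824116
```

View pics/v.png

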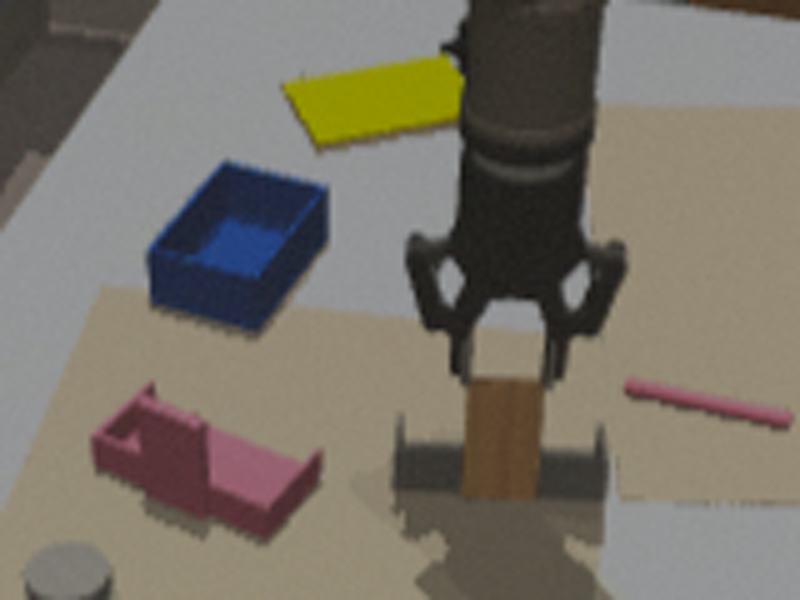

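View pics/v_w.png

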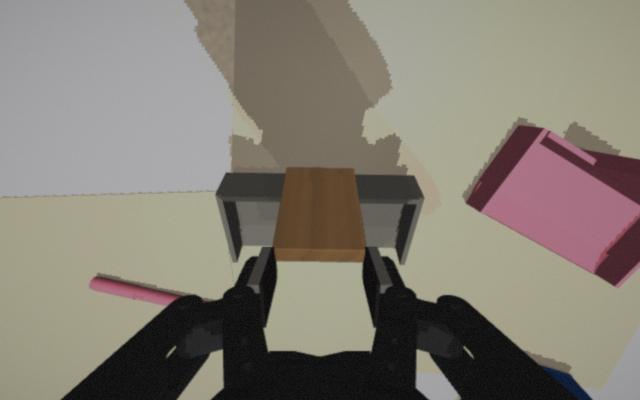

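>>> move_arm:
  newtons: 20
  steps:
    - {"fingers": 40, "translation": [-1, 4, -2], "turn": 0}
    - {"fingers": 40, "translation": [-1, 4, -2], "turn": 0}
    - {"fingers": 40, "translation": [-1, 4, -2], "turn": 0}
    - {"fingers": 40, "translation": [-1, 4, -2], "turn": 0}
    - {"fingers": 40, "translation": [-1, 4, -2], "turn": 0}
    - {"fingers": 40, "translation": [0, 0, 0], "turn": 0}

```text
t: 23.5
eef_pos: [0.5011, -0.1442, 0.0512]
tool_rot: [-0.001, 0.994, 0.109, 0.0]
contact_force: [-3.1, 6.1, 15.0]
gripper_width: 0.555
```

```bash
python3 lk2.py x
```

```text
23.5 [ 0.50110903 -0.14415639  0.05118888] [-3.14481164  6.1236525  15.00920813] 47.35568985674088
```

View pics/x.png

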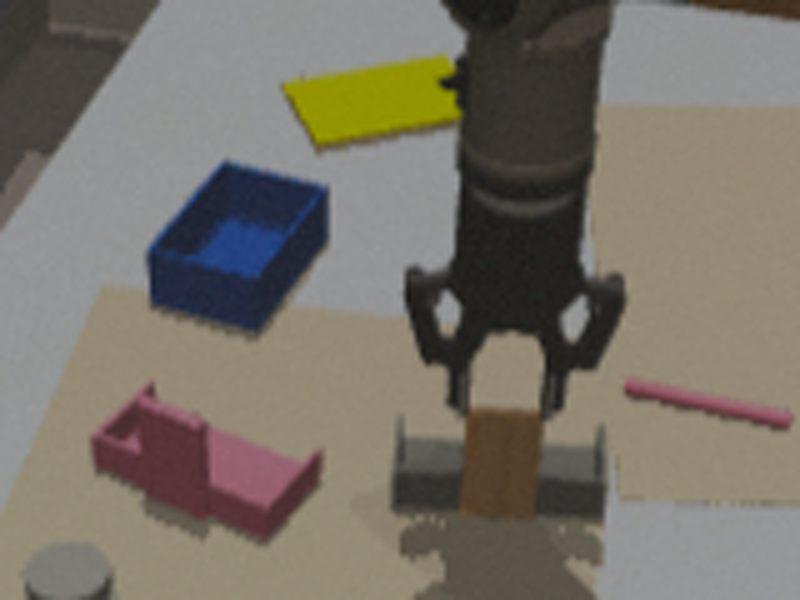

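View pics/x_w.png

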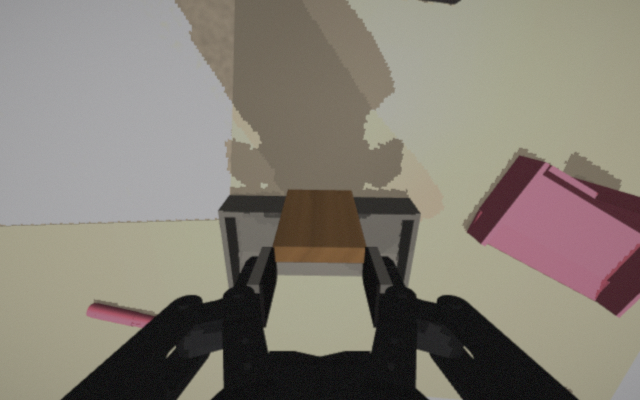

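>>> move_arm:
  newtons: 20
  steps:
    - {"fingers": 40, "translation": [-1, 4, -1], "turn": 0}
    - {"fingers": 40, "translation": [-1, 4, -1.5], "turn": 0}
    - {"fingers": 40, "translation": [-1, 4, -1.5], "turn": 0}
    - {"fingers": 40, "translation": [-0.5, 3, -1.5], "turn": 0}
    - {"fingers": 40, "translation": [0, 0, 0], "turn": 0}

```text
t: 24.22
eef_pos: [0.4988, -0.1333, 0.0468]
tool_rot: [0.002, 0.994, 0.108, 0.002]
contact_force: [-4.5, -4.7, 19.4]
gripper_width: 0.556
```

```bash
python3 lk2.py y
```

```text
24.225 [ 0.49877412 -0.13334539  0.04682448] [-4.47875026 -4.66283235 19.40649798] 47.4979908561176
```

View pics/y.png

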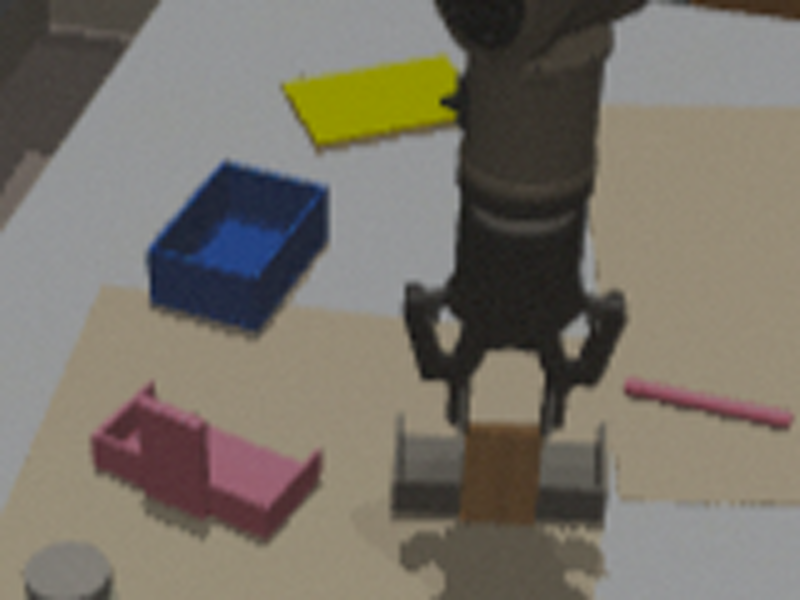

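View pics/y_w.png

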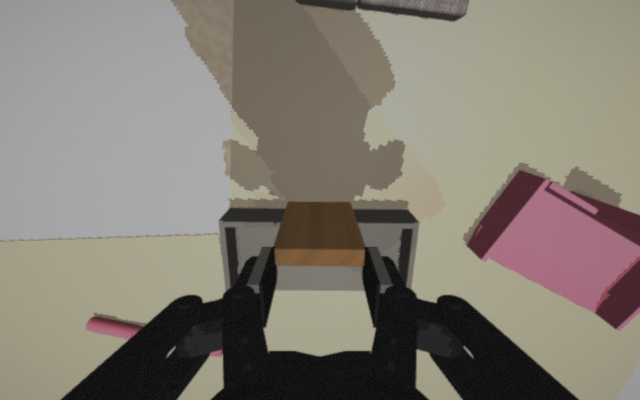

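>>> move_arm:
  newtons: 20
  steps:
    - {"fingers": 40, "translation": [0, 0, 1.5], "turn": 0}
    - {"fingers": 48, "translation": [0, 0, 0], "turn": 0}
    - {"fingers": 52, "translation": [0, 0, 0], "turn": 0}
    - {"fingers": 60, "translation": [0, 0, 0], "turn": 0}
    - {"fingers": 85, "translation": [0, 0, 0], "turn": 0}
    - {"fingers": 85, "translation": [0, 0, 0], "turn": 0}
    - {"fingers": 85, "translation": [0, 0, 0], "turn": 0}

```text
t: 25.2
eef_pos: [0.497, -0.1308, 0.0464]
tool_rot: [-0.0, 0.994, 0.109, -0.0]
contact_force: [-0.1, 0.0, 0.6]
gripper_width: 0.993
```

```bash
python3 lk2.py z
```

```text
25.2 [ 0.49704249 -0.13084618  0.046437  ] [-0.08620694  0.01574915  0.55760058] 84.76750598835322
```

View pics/z_w.png

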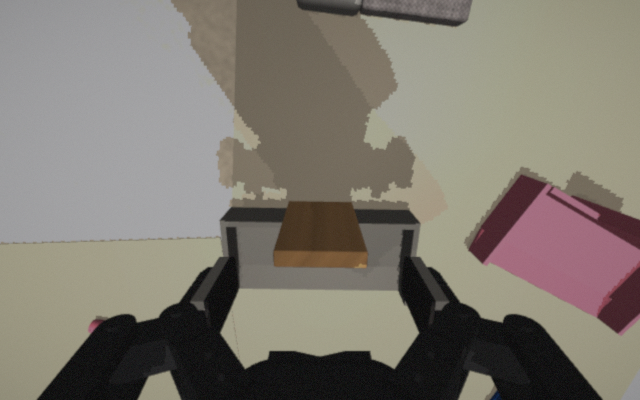

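Released; tray stands level and empty. Raise clear and check.

>>> move_arm:
  steps:
    - {"fingers": 85, "translation": [0, 0, 10], "turn": 0}
    - {"fingers": 85, "translation": [0, 0, 25], "turn": 0}
    - {"fingers": 85, "translation": [0, 0, 40], "turn": 0}
    - {"fingers": 85, "translation": [0, 0, 45], "turn": 0}
    - {"fingers": 85, "translation": [0, 0, 45], "turn": 0}
    - {"fingers": 85, "translation": [0, 0, 40], "turn": 0}
    - {"fingers": 85, "translation": [0, 0, 0], "turn": 0}

```text
t: 26.18
eef_pos: [0.499, -0.1317, 0.255]
tool_rot: [-0.0, 0.994, 0.109, 0.003]
contact_force: [-0.4, 1.1, 0.4]
gripper_width: 0.991
```

```bash
python3 lk2.py zz
python3 - <<'E'
from h import *
cv2.imwrite("pics/end_s.png",read_camera("side"));im=read_camera("top");cv2.imwrite("pics/end_t.png",im)
for n,z in {"tray_handle":.065,"tray_lip":.009,"pen1":.01,"glue_bottle":0,"jar":0,"basket":0,"brush":0}.items():
  for c in("top","side"):
    for r in place_of(c,n): print(n,c,round(r["conf"],2),np.round(r["xy"],1),np.round(atz(c,r["xy"],z),3)[:2])
im=read_camera("side");cv2.imwrite("pics/end_b.png",np.vstack([cv2.resize(im[220:290,290:390],None,fx=6,fy=6,interpolation=2)]))
E
```

```text
26.175 [ 0.49899713 -0.13166088  0.25495245] [-0.3595173   1.13076592  0.41201116] 84.64464496233776
tray_handle top 0.82 [382.8 144.4] [ 0.711 -0.081]
tray_handle top 0.7 [401.8 225.5] [ 0.502 -0.121]
tray_handle side 0.78 [292.3 153.5] [ 0.716 -0.092]
tray_handle side 0.71 [362.  160.8] [ 0.488 -0.119]
tray_lip top 0.84 [406.7 156.8] [ 0.687 -0.152]
tray_lip top 0.74 [426.9 221.3] [ 0.512 -0.198]
tray_lip top 0.45 [169.4 205.7] [0.57  0.493]
tray_lip side 0.75 [307.  156.1] [ 0.688 -0.154]
tray_lip side 0.7 [362.  157.4] [ 0.502 -0.2  ]
pen1 top 0.6 [257.9 239.7] [0.473 0.253]
pen1 side 0.5 [398.8 153.4] [ 0.383 -0.255]
glue_bottle top 0.61 [169.8 202.1] [0.58  0.496]
glue_bottle side 0.81 [274.9 343.1] [0.556 0.496]
jar top 0.91 [328.3 142.6] [0.733 0.059]
jar side 0.65 [277.1 197.5] [0.72  0.053]
jar side 0.22 [271.8 340.7] [0.566 0.493]
basket top 0.7 [477.3 138.5] [ 0.734 -0.347]
basket side 0.62 [306.  121.3] [ 0.758 -0.36 ]
brush top 0.97 [344.4 244.5] [0.455 0.022]
brush side 0.62 [362.5 161. ] [ 0.498 -0.193]
brush side 0.58 [364.9 208.1] [0.444 0.02 ]
```

View pics/end_s.png

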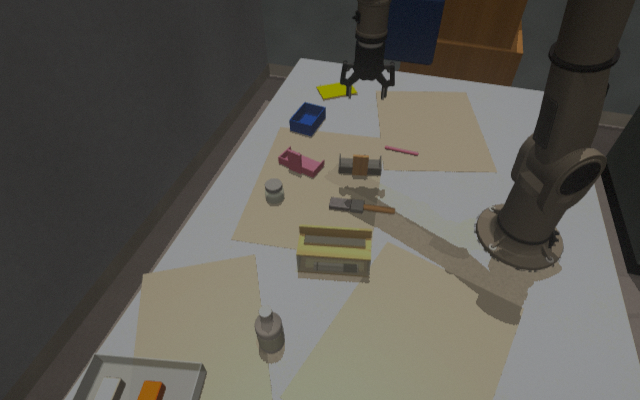

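View pics/end_t.png

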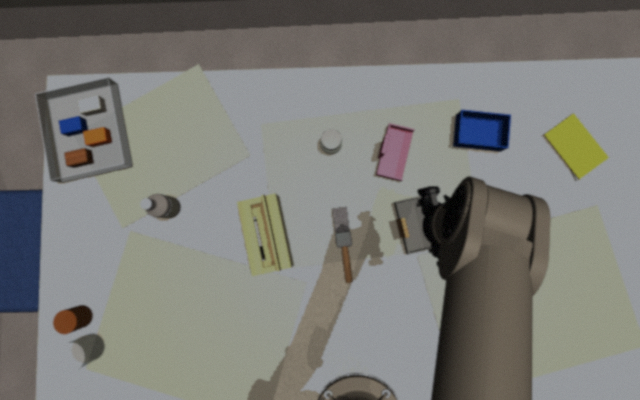

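View pics/end_b.png

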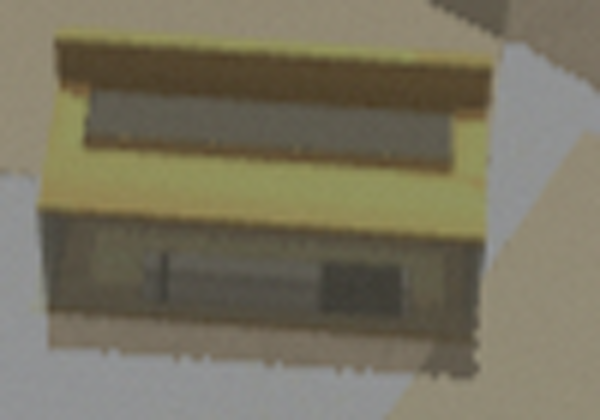

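View pics/zz_w.png

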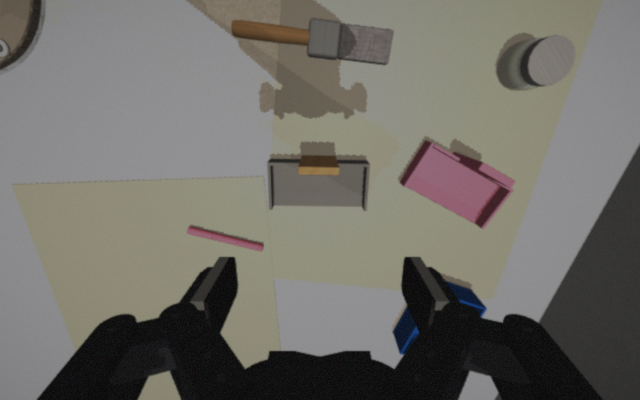

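```bash
python3 -c "
from station import *
print(hand_in())"
```

```text
the job is handed in; nothing more can be done
None
```

I handed the job in at about 26.5 s of the 67 s allowed. The pens are in the box and the empty tray stands upright on the table, released.

**How it was done:** The moves could turn only about the vertical. I gripped the handle plate across its 50 mm width, so the tray could pivot between the pads. I lifted it, turned it about 90 degrees so the pens lay along the slot, and pushed its lip end against the board on the lid. That tipped the pens over the lip into the slot. Afterwards I pressed the lip on the table so the tray rolled back level, and opened the fingers.

**What the last pictures showed:**
- **Tray:** it is level and empty at about (0.50, -0.13), not at its original spot and turned about 90 degrees from its starting direction. The gripper is well above it.
- **Pens:** they lie inside the box, seen through the slot and the clear side. They overlap, so I could not count all three apart. No white pen is left in the tray, on the lid or on the table.
- **Other things:** the bottle, jar, basket and brush are where they were, within measuring error. The basket readings scattered by about 15 mm, but it looks unmoved in the pictures. The pink look-alikes were not used.

**One thing went wrong:** while nearing the board, the tray's underside caught on the lid. The wrist force reached about 38 N and the tray tilted slightly. By then the pens already lay along the slot, and they stayed in the tray. I raised it 8 mm and carried on; the later tipping showed about 7 N or less, and setting the tray down about 20 N.

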